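# Unlock the medicine box with its key and open it

### The job

Take the key with the flat rectangular head out of the key stand, put it into the lock on top of the white medicine box and, feeling for the hidden groove, push it gently fully home against its spring. Keep it pushed in and turn it clockwise, without forcing it, until the bolt lets go and the lid springs up a little, then leave the key in the lock and lift the lid by its handle until it stands steeply open, 60 degrees or more, and stays there. Leave the other two keys in the stand and do not disturb the small things lying about.

Things in the scene. Friction and masses are not known exactly. Their poses are not given: they have to be found in the camera images.
- flat_key: The box's key, 80 g, loose, upright in one of the stand's holes (which one varies). Steel, 97 mm long. Origin: centre of its tip; z up along its axis. Blade 16 mm wide (its x), 4 mm thick (its y), 12 mm long; then a round barrel, 16 mm diameter, to z = 50 mm; collar, 24 mm diameter, z = 50 to 54 mm, resting on the stand; neck; head.
- key_head (a point): Centre of that key's black rectangular head, 79 mm above the tip: 34 mm wide (key's x, as the blade), 10 mm thick (key's y), 36 mm high, rounded edges, a steel eyelet near the top. In the stand the head is within 12 degrees of parallel to the row of holes, with 20 mm or more to the next head.
- square_key: Another cabinet's key, to be left in the stand: 97 mm long, black round disc head 36 mm in diameter and 10 mm thick, square tip. Origin at its tip, z up.
- bar_key: Another cabinet's key, to be left in the stand: black T-bar head, 38 mm wide and 11 mm thick, at a height of 76 mm, round tip. Origin at its tip, z up.
- key_stand: Fixed aluminium bridge, 50 x 184 x 56 mm (x, y, z); its 5 mm top plate has three 19 mm holes in a row along its y, 56 mm apart, the middle one at its centre. Origin: centre of its underside. The keys hang in the holes by their collars, tips 6 mm above the worktop.
- drug_box: Fixed white steel medicine box, 170 x 240 x 85 mm (x, y, z). Origin: centre of its underside; x points to its back (hinge side), y to its left. The front 60 mm of its top is a fixed deck that carries the lock near its right end; the rest is the lid, hinged at the back. A sprung bolt hidden inside holds the lid down.
- lock_mouth (a point): Centre of the lock's mouth, at the top of its steel collar (35 mm diameter, standing 4 mm above the deck); axes as the box's, z up. Countersunk at 45 degrees from 24 mm diameter to a vertical round bore 17.2 mm in diameter, in which the key's blade and barrel can turn freely. More than 25 N between the key and the box or lock counts as forcing it.
- lock_groove (a point): 18 mm below the mouth, black, too dark to see: flat top of a sprung, turning barrel with a straight groove, 5.2 mm wide, 8 mm deep, for the blade. The groove rests anywhere from 46 degrees anticlockwise to 23 clockwise (from above) of the box's y. If the tip meets a springy 3 N here it stands on the top: lift, turn a few degrees, feel again (it drops in within about 5 degrees of the groove).
- lock_home (a point): Where the tip is when the key is fully home, 30.5 mm below the mouth: in the groove it first reaches 26 mm, then pushes the barrel down 3.5 to 6 mm (spring 3 N rising to 10 N, then a hard stop). Only so can it turn clockwise (from above) to free the bolt, at about 50 degrees clockwise of the box's y; hard stop at 64. Needs under 0.1 N m. Let go there, it stays turned and in.
- lid (a joint): Angle of the lid in rad: 0 shut, positive opens upward; stops at 1.75. When the bolt is drawn a plunger lifts it to about 0.12. The hinge is stiff: the lid stays where it is left; about 4 N at the handle moves it.
- lid_handle (a point): Middle of the lid's handle: a round steel bar 9 mm in diameter, 65 mm clear between its posts, parallel to the hinge (box y), its centre 32 mm above the lid's top face, 82 mm in front of the hinge axis (along the lid) and 36 mm off it (square to the lid).
- lid_hinge (a point): Point on the lid's hinge axis, at the back of the box, 81 mm above its underside, straight behind the middle of the handle. The axis is parallel to the box's y.
- pen_1: White pen, 145 mm long, lying loose at the front edge of the worktop; a bystander. Origin: centre of its underside.
- tweezers: Steel tweezers, 124 mm long, lying loose behind the key stand; a bystander. Origin: centre of its underside.
- weigh_boat_1: Small square white weighing boat, 64 mm wide, 22 mm high, loose to the right of the box; a bystander. Origin: centre of its underside.
Not all that is in view belongs to the job. Leave any pink look-alike of the flat_key alone.

How it is judged (in metres and radians):
On the way, in this order (a step that is already met when the one before it is completed fails the run):
1. the flat-headed key's tip is inside the lock's mouth (z of flat_key in the frame of lock_mouth below -0.008 m and horizontal distance between flat_key and lock_mouth below 0.004 m), for 0.05 s.
2. the key is fully home: its blade in the groove and the barrel pushed in (z of flat_key in the frame of lock_mouth below -0.0285 m and horizontal distance between flat_key and lock_mouth below 0.004 m), for 0.1 s.
3. the key has been turned, the bolt is drawn and the lid has sprung up (value of joint lid above 0.06 rad and z of flat_key in the frame of lock_mouth below -0.022 m), for 0.1 s.
At the end, for the whole second after the job is handed in: The lid stands open at more than 1.0 rad (57 degrees) and is at rest, and the flat-headed key stands in the lock, upright within 0.2 rad, its tip more than 22 mm below the mouth and within 5 mm of the lock's axis (value of joint lid above 1 rad and velocity of joint lid between -0.05 and 0.05 rad/s and z of flat_key in the frame of lock_mouth below -0.022 m and horizontal distance between flat_key and lock_mouth below 0.005 m and angle between flat_key's own z axis and vertical below 0.2 rad); the robot touches nothing.
It fails at once if the lock is forced: more than 25 N between the flat-headed key and the box or its lock (contact force between flat_key and drug_box above 25 N).
It fails at once if another key is disturbed by more than 25 mm (distance of any of square_key, bar_key from where it was at the start of the episode above 0.025 m).
It fails at once if the pen, the tweezers or the weighing boat is shifted by more than 30 mm (distance of any of pen_1, tweezers, weigh_boat_1 from where it was at the start of the episode above 0.03 m).
It also fails if it takes over 70 s, if anything falls off the work surface, if the arm or the gripper's body presses on something with over 40 N, if the wrist force passes 120 N, or if a joint passes its speed limit or range.

### The arm

A 6-joint arm with a two-finger parallel gripper is mounted at the origin on a cart in front of the work surface, level with it; the furniture and walls round the work are solid. World frame = base frame: x ahead of the robot, y to its left, z up, the work surface at z = 0. Lengths are in mm, angles in rad, forces in N, time in s.
With the tool pointing down it reaches from about 400 to 925 mm from the base axis. Payload 12.5 kg.
Tool frame: the origin (TCP) lies midway between the tips of the shut fingers; the grasp point (between the pads) lies 19 mm behind it; z points along the fingers, y is the direction in which the jaws open and shut (so a half turn about z gives the same grasp; the last joint's range is limited). The gripper opens to 95 mm and grips with 3 to 60 N. Pads are 20 mm wide; open, the fingers measure 119 mm over their backs; the gripper's body (75 mm by 180 mm) begins 59 mm behind the grasp point.
Start: joints at [-1.305, 0.491, 1.559, -0, 1.092, -0.106], TCP at [227.083, -582.31, 177.561] pointing down, gripper open.
Joint ranges: [-3.1, 3.1], [-0.84, 2.19], [0.05, 2.79], [-1.13, 4.28], [0.06, 2.93], [-2.69, 2.69]. Speed limits (rad/s): [2.22, 2.22, 2.79, 3.14, 3.14, 3.14].

### API

Orientations are given as [roll, pitch, yaw] about the fixed x, y, z axes, in that order (R = Rz(yaw) Ry(pitch) Rx(roll)).
In Python, from cell import env, eyes, job_done, boxes_of, regions_of gives the robot as it stands.
- The arm moves only by the tool send_rows, never from a script. Its argument "plan" is text: rows parted by semicolons, each of 5 numbers parted by spaces: the shift along the tool's x, y, z in mm, then the turn about the tool's z in rad, then the finger opening in mm, from 0 to 95.1. In form: x y z roll gripper; .... A call has 1 to 8 rows; each row shifts and turns the pose as measured when the row begins, along the tool's axes as they then stand; what a row does not reach is not made up. A row lasts 1/10 s, in which the tool goes at most 50 mm and 8.59 degrees, less where a joint would pass 70% of its speed; a pose out of reach is approached as far as the arm can. A call with a gripper value outside its range is refused whole. The fingers move at their own pace and stop on an object; the grip force is fixed at half the most. Time passes only in rows, so rows that do not move let the fingers close. It gives the time, the measured TCP pose, the force and the opening at its end, in the units of the state.
- env.state(): the state, without advancing time (a new reading comes with each control period).
- eyes.read_camera(name): name is "scene" or "top" or "wrist"; returns a dict with "image" (420x560x3 uint8, red, green, blue), "vertical_fov" (degrees; the focal length in pixels is half the picture's height over the tangent of half this angle, whatever the lens; pixels are square), "cx", "cy" (the principal point, pixels), "extrinsics" (4x4, takes a point from camera to world coordinates). Camera axes: x right, y up, looking along -z (the intrinsics and any distortion apply to the point x, -y, -z); pixel columns grow to the right and rows downward; lengths in mm; the calibration is good to about 2 mm. A picture is of the moment at which its call begins. There is no depth.
- job_done(): hands the job in, once; it reports no verdict.
Trained networks look in a picture, given as the dict that the camera call returned (one of the last four; its "shot" number tells which), for a name from the list of things; names that differ only in an ending like _2 or _b are one class to them, and where a whole thing is asked for, a point or a joint stands for the part that bears it (a point fixed in the world has none). Each returns a list of dicts, best first, with "confidence" (0 to 1); they miss things now and then, are a little off and sometimes report something else, mostly with a low value. They report only what shows in the picture. A call takes as long as a camera call. They do not tell look-alikes from the thing itself.
- boxes_of(target, picture): "bbox" ([left, top, width, height] in pixels, round what is visible of it).
- regions_of(target, picture): "pixels" (420x560 bool, what is visible of it) and "bbox" ([left, top, width, height] in pixels, round what is visible of it).
The state is a dict: "t": time; "joints": joint angles; "qvel": joint speeds; "tau": joint torques, N m; "eef_pos": TCP position; "tcp_rot": TCP orientation; "ft_force": force on the tool from outside, world axes, zero at the start; "moment": the same for the moment, N m; "opening": opening from 0.0 (shut) to 1.0 (fully open).
Only numpy, scipy, OpenCV 4.12 (cv2) and the standard library are available. Lean on these libraries where they do the work, as an engineer would, in place of code of your own. Each camera call takes 0.05 s, during which the arm holds its last target.

## Working session

There is one attempt and no reset: what is moved stays moved. The work goes in short steps, Python scripts to look and compute and a tool call to move; the robot and the scene stay as the last step left them, time stands still between calls to the robot, and variables do not carry over. Pictures are saved under pics/ and viewed, and the job is handed in when it is done.

Besides the shell and the picture viewer there is one more tool, called after "Call:" in YAML: its name, and indented under it one key for each argument. send_rows: Moves the arm, as the interface text tells. Its arguments: {"type":"object","properties":{"plan":{"type":"string"}},"required":["plan"]}

```bash
ls; mkdir -p pics; cat > h.py <<'E'
import numpy as np, cv2
from cell import env, eyes, job_done, boxes_of, regions_of
def cam(n):
    return eyes.read_camera(n)
def save(p,name,crop=None,scale=1):
    im=p["image"]
    if crop: l,t,w,h=crop; im=im[t:t+h,l:l+w]
    im=cv2.resize(im,None,fx=scale,fy=scale,interpolation=cv2.INTER_CUBIC)
    cv2.imwrite("pics/"+name,im[:,:,::-1])
def F(p): return 210/np.tan(np.radians(p["vertical_fov"])/2)
def ray(p,u,v):
    f=F(p); d=np.array([(u-p["cx"])/f,-(v-p["cy"])/f,-1.0]); E=np.array(p["extrinsics"])
    return E[:3,3],E[:3,:3]@d
def atz(p,u,v,z):
    o,d=ray(p,u,v); return o+d*(z-o[2])/d[2]
def proj(p,X):
    E=np.array(p["extrinsics"]); c=E[:3,:3].T@(np.array(X)-E[:3,3]); f=F(p)
    return p["cx"]+f*c[0]/-c[2], p["cy"]-f*c[1]/-c[2]
def tri(obs):
    A=np.zeros((3,3));b=np.zeros(3)
    for p,u,v in obs:
        o,d=ray(p,u,v); d=d/np.linalg.norm(d); M=np.eye(3)-np.outer(d,d); A+=M;b+=M@o
    return np.linalg.solve(A,b)
E
python3 - <<'E'
from h import *
print(env.state())
for n in ["scene","top","wrist"]:
    p=cam(n); save(p,n+"0.png",scale=1.4)
    print(n,{k:p[k] for k in p if k!="image"})
    for t in ["flat_key","key_head","square_key","bar_key","key_stand","drug_box","lock_mouth","lid_handle","pen_1","tweezers","weigh_boat_1"]:
        try: print(t,[(b["bbox"],round(b["confidence"],2)) for b in boxes_of(t,p)][:4])
        except Exception as e: print(t,e)
E
```

```text
pics
{'t': 0.0, 'joints': array([-1.30458274e+00,  4.91550088e-01,  1.55946386e+00, -2.72444045e-05,
        1.09172261e+00, -1.05625688e-01]), 'qvel': array([-0.0003001 , -0.00156592,  0.00048217, -0.00096938,  0.00031451,
       -0.00010057]), 'tau': array([ 1.33578571e-03, -6.12643576e+01, -2.58190495e+01,  6.93112356e-02,
        4.81865939e-02, -1.56927713e-04]), 'eef_pos': array([ 227.00073624, -581.9967055 ,  176.96270522]), 'tcp_rot': array([-3.14045258e+00, -9.65726192e-05,  3.71851789e-01]), 'ft_force': array([ 0.20460646,  0.12195688, -0.1528507 ]), 'moment': array([ 0.02493474, -0.01560959,  0.03546678]), 'opening': 0.9968510967439281}
scene {'vertical_fov': 45.965316787467955, 'cx': 271.7079954456474, 'cy': 215.49390946330303, 'extrinsics': array([[-9.11958944e-01,  2.50334517e-01, -3.25059247e-01,
         1.03063367e+02],
       [-4.10164134e-01, -5.37328511e-01,  7.36914822e-01,
         8.76584851e+02],
       [ 9.81161488e-03,  8.05363707e-01,  5.92699782e-01,
         8.17117536e+02],
       [ 0.00000000e+00,  0.00000000e+00,  0.00000000e+00,
         1.00000000e+0
[... 1610 characters left out ...]
0, 17.3], 0.59)]
weigh_boat_1 [([399.4, 180.0, 23.5, 23.4], 0.75), ([287.8, 189.1, 88.8, 62.2], 0.46)]
wrist {'vertical_fov': 68.10780207073121, 'cx': 279.1693373914392, 'cy': 207.3729356870304, 'extrinsics': array([[ 3.63241775e-01,  8.93507233e-01,  2.64008024e-01,
         3.01735144e+02],
       [-9.31691150e-01,  3.47546590e-01,  1.05654951e-01,
        -5.53415433e+02],
       [ 2.64837480e-03, -2.84352232e-01,  9.58716222e-01,
         3.84998548e+02],
       [ 0.00000000e+00,  0.00000000e+00,  0.00000000e+00,
         1.00000000e+00]]), 'shot': 3}
flat_key []
key_head []
square_key []
bar_key []
key_stand []
drug_box []
lock_mouth []
lid_handle []
pen_1 []
tweezers []
weigh_boat_1 []
```

View pics/scene0.png

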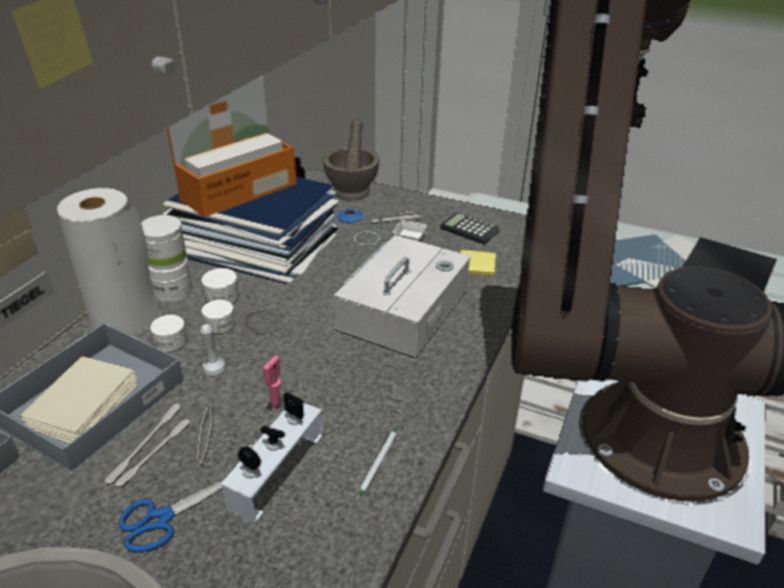

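View pics/top0.png

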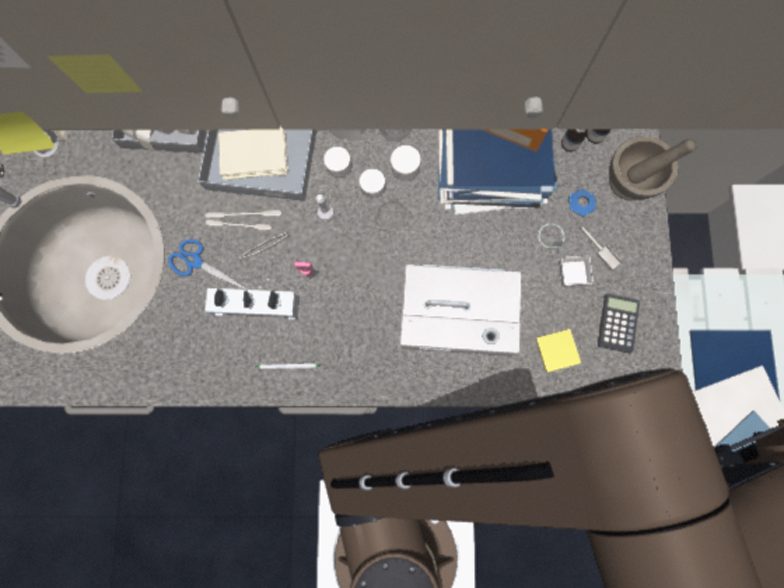

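```bash
python3 - <<'E'
from h import *
p=cam("scene"); save(p,"s1.png",(140,140,220,240),2.5)
p=cam("top"); save(p,"t1.png",(130,150,320,120),2.5)
print(np.array(p["image"]).shape)
E
```

```text
(420, 560, 3)
```

View pics/s1.png

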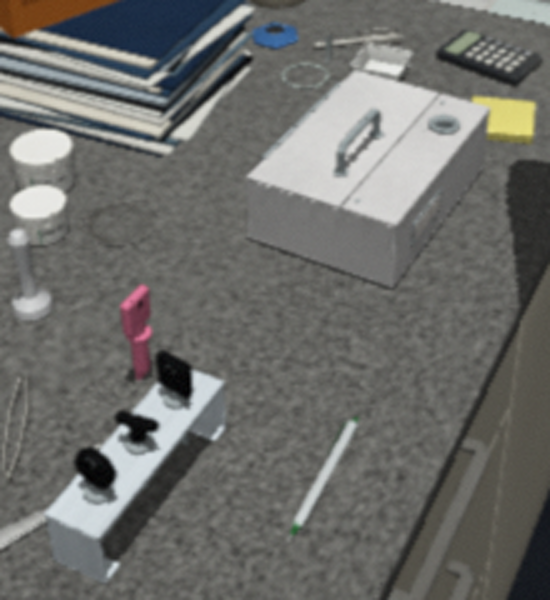

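View pics/t1.png

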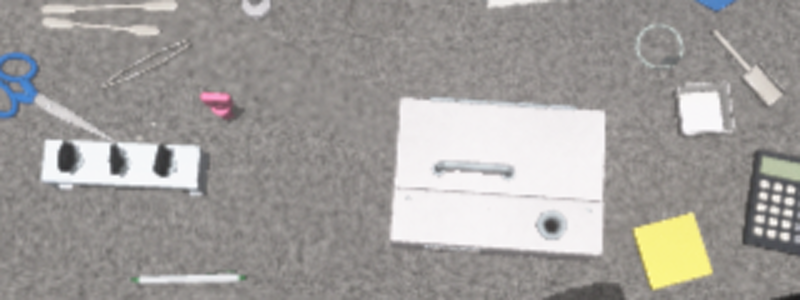

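The scene crop shows three black heads in the stand: the flat rectangular one at scene pixel (210,290), the T-bar at (195,310) and the disc at (178,327). A pink look-alike stands free behind the stand at (195,270), to be left alone. I choose (210,290), which is top pixel (195,214).

```bash
python3 - <<'E'
from h import *
s=cam("scene"); t=cam("top")
for pt,n in ((s,"s"),(t,"t")):
    for nm in ["flat_key","key_head","square_key","bar_key","lock_mouth","lid_handle","key_stand","drug_box"]:
        for r in regions_of(nm,pt)[:3]:
            v,u=np.nonzero(r["pixels"]); print(n,nm,round(r["confidence"],2),len(u),u.mean().round(1),v.mean().round(1),[round(float(x)) for x in r["bbox"]])
h=tri([(s,210,290),(t,195.2,213.8)]); print("head",h, proj(s,h),proj(t,h))
l=tri([(s,140+444/2.5,140+125/2.5),(t,130+551/2.5,150+224/2.5)]); print("lock",l,proj(s,l),proj(t,l))
hd=tri([(s,140+358/2.5,140+140/2.5),(t,130+474/2.5,150+168/2.5)]); print("handle",hd)
# stand corners top z56
for u,v in [(44,142),(200,146),(200,188),(42,183)]: print("st",atz(t,130+u/2.5,150+v/2.5,56).round())
for u,v in [(400,98),(605,110),(602,253),(391,240)]: print("box",atz(t,130+u/2.5,150+v/2.5,85).round())
E
```

```text
s flat_key 0.7 290 194.7 270.6 [189, 255, 13, 35]
s flat_key 0.62 258 209.2 291.6 [201, 285, 15, 16]
s key_head 0.87 314 194.5 270.9 [189, 256, 9, 38]
s key_head 0.72 285 209.0 292.3 [200, 282, 17, 36]
s square_key 0.76 268 177.9 329.6 [171, 317, 16, 24]
s bar_key 0.7 223 292.5 164.3 [280, 156, 25, 15]
s bar_key 0.52 185 194.9 312.8 [184, 306, 17, 16]
s lock_mouth 0.79 5670 286.4 209.8 [239, 171, 97, 86]
s lid_handle 0.74 1976 276.5 195.0 [239, 171, 72, 51]
s lid_handle 0.25 5596 286.3 209.9 [239, 168, 98, 88]
s key_stand 0.89 1751 190.7 330.2 [156, 291, 74, 82]
s drug_box 0.62 5673 286.5 209.9 [238, 167, 97, 87]
t flat_key 0.67 79 217.1 190.7 [213, 184, 10, 12]
t flat_key 0.63 71 195.4 214.0 [194, 205, 6, 16]
t key_head 0.65 83 217.4 191.0 [212, 186, 11, 10]
t square_key 0.52 81 157.3 212.6 [156, 207, 8, 9]
t square_key 0.34 5034 329.2 220.8 [284, 193, 86, 60]
t bar_key 0.62 44 177.2 214.1 [176, 210, 7, 11]
t lock_mouth 0.65 5080 329.3 221.0 [286, 190, 85, 65]
t lid_handle 0.96 2949 330.3 209.3 [286, 189, 89, 41]
t key_stand 0.65 893 180.4 216.1 [148, 206, 66, 21]
t key_stand 0.56 5028 329.4 220.9 [285, 191, 87, 62]
t drug_box 0.64 5075 329.3 220.9 [288, 191, 88, 63]
t drug_box 0.4 3033 330.2 209.1 [290, 189, 85, 41]
head [516.16647666 254.89495874  82.1124148 ] (np.float64(209.60135248182848), np.float64(289.89716553059793)) (np.float64(195.2959295682444), np.float64(214.0781173558608))
lock [ 441.13278174 -192.31861292   84.14722359] (np.float64(317.40393397163126), np.float64(189.96554639401197)) (np.float64(350.449192473731), np.float64(239.7815473284557))
handle [ 503.70377206 -103.93729596  100.80036264]
st [543. 404.  56.]
st [538. 218.  56.]
st [488. 216.  56.]
st [494. 403.  56.]
box [590. -20.  85.]
box [ 575. -259.   85.]
box [ 408. -249.   85.]
box [423. -10.  85.]
```

```bash
cat > plan.py <<'E'
import sys,numpy as np
from cell import env
# usage: plan.py x y z yawdeg grip nrows
def rows(x,y,z,yawd,g,n,maxr=0.148):
    s=env.state(); p=np.array(s["eef_pos"]); yaw=s["tcp_rot"][2]; tgt=np.array([x,y,z])
    print("tcp",p.round(1),"rot",np.degrees(s["tcp_rot"]).round(2),"j",s["joints"].round(2),"F",s["ft_force"].round(1),"op",round(s["opening"]*95.1,1),"t",round(s["t"],2))
    dy=(np.radians(yawd)-yaw+np.pi)%(2*np.pi)-np.pi
    n=max(n,int(np.ceil(np.linalg.norm(tgt-p)/48)),int(np.ceil(abs(dy)/maxr)))
    st=(tgt-p)/n; out=[]
    for i in range(n):
        c,s_=np.cos(yaw),np.sin(yaw)
        out.append("%.1f %.1f %.1f %.3f %.0f"%(c*st[0]+s_*st[1], s_*st[0]-c*st[1], -st[2], -dy/n, g)); yaw+=dy/n
    print(n); 
    for k in range(0,n,8): print("; ".join(out[k:k+8]))
if __name__=="__main__":
    a=list(map(float,sys.argv[1:])); rows(*a[:5],int(a[5]))
E
python3 plan.py 460 -190 250 90 95 1
```

```text
tcp [ 227.1 -582.3  177.6] rot [180.    0.   21.3] j [-1.3   0.49  1.56 -0.    1.09 -0.11] F [0.  1.  0.3] op 95.0 t 2.8
10
36.0 -28.1 -7.2 -0.120 95; 39.1 -23.6 -7.2 -0.120 95; 41.6 -18.7 -7.2 -0.120 95; 43.5 -13.6 -7.2 -0.120 95; 44.9 -8.3 -7.2 -0.120 95; 45.5 -2.9 -7.2 -0.120 95; 45.6 2.6 -7.2 -0.120 95; 44.9 8.0 -7.2 -0.120 95
43.6 13.3 -7.2 -0.120 95; 41.7 18.4 -7.2 -0.120 95
```

Call:
send_rows:
  plan: "36 -28 -7 -0.12 95; 39 -24 -7 -0.12 95; 42 -19 -7 -0.12 95; 43 -14 -7 -0.12 95; 45 -8 -7 -0.12 95; 45 -3 -7 -0.12 95; 45 3 -7 -0.12 95; 45 8 -7 -0.12 95"

```text
t: 3.6
eef_pos: [411.9, -259.4, 234.1]
tcp_rot: [3.141, -0.0, 1.36]
ft_force: [1.1, -0.3, -0.5]
opening: 1.001
```

```bash
python3 plan.py 460 -190 250 90 95 1
```

```text
tcp [ 411.9 -259.4  234.1] rot [179.97  -0.    77.9 ] j [-0.7   0.23  1.81  0.    1.1  -0.49] F [ 1.1 -0.3 -0.5] op 95.2 t 3.6
2
39.0 16.2 -8.0 -0.106 95; 37.1 20.2 -8.0 -0.106 95
```

Call:
send_rows:
  plan: "40 16 -8 -0.106 95; 37 20 -8 -0.106 95; 0 0 0 0 95"

```text
t: 3.9
eef_pos: [462.8, -181.8, 252.3]
tcp_rot: [3.138, 0.001, 1.589]
ft_force: [0.1, -0.5, -0.6]
opening: 0.998
```

```bash
python3 - <<'E'
from h import *
p=cam("wrist"); save(p,"w1.png",scale=1.4)
np.save("w1.npy",p["image"]); import pickle; pickle.dump(p,open("w1.pkl","wb"))
print(env.state()["eef_pos"],env.state()["tcp_rot"])
print(proj(p,[441,-192,89]),proj(p,[504,-104,117]))
E
```

```text
[ 461.791778   -183.16753637  251.82662303] [3.13914306e+00 1.11553338e-03 1.58573597e+00]
(np.float64(260.77910280046416), np.float64(190.8737305016319)) (np.float64(318.9414735296147), np.float64(117.3408841935354))
```

View pics/w1.png

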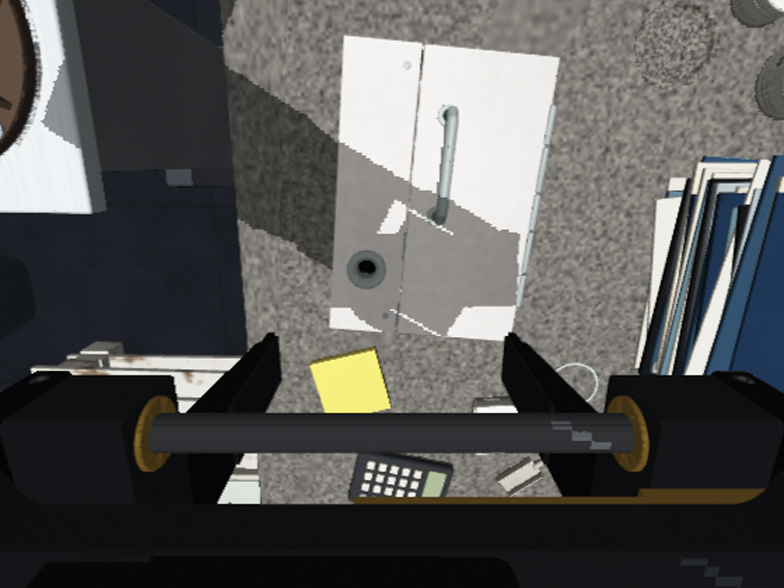

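```bash
python3 - <<'E'
from h import *
import pickle; p=pickle.load(open("w1.pkl","rb"))
save(p,"w1c.png",(225,155,75,75),8); 
save(p,"w1d.png",(220,15,200,240),2.5)
E
```

```text
(no output)
```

View pics/w1c.png

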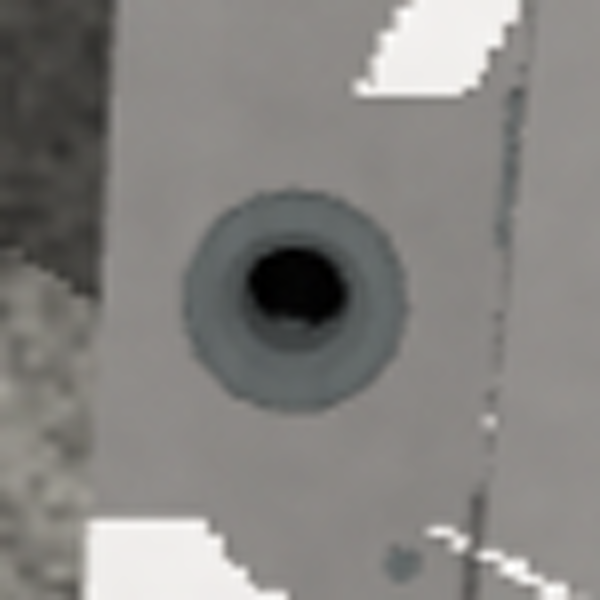

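View pics/w1d.png

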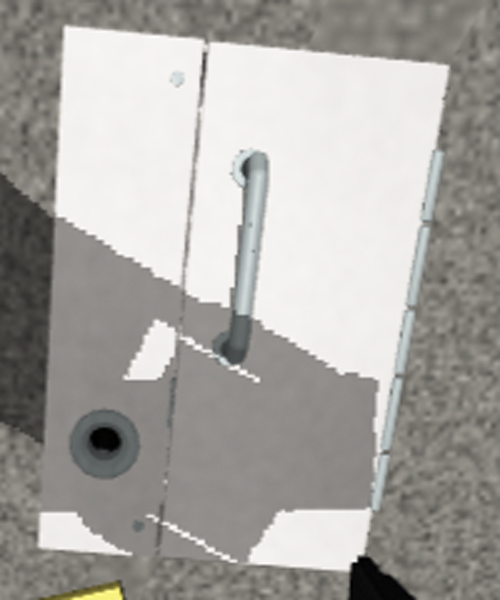

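```bash
python3 - <<'E'
from h import *
import pickle; p=pickle.load(open("w1.pkl","rb"))
g=lambda u,v,z:atz(p,220+(u+.5)/2.5-.5,15+(v+.5)/2.5-.5,z).round(1)
print("lock",atz(p,261.4,191.7,89))
C=[g(64,26,85),g(449,66,85),g(359,571,85),g(38,548,85)]
for c in C: print(c)
C=np.array(C)
print(np.linalg.norm(C[0]-C[3]),np.linalg.norm(C[1]-C[2]),np.linalg.norm(C[0]-C[1]),np.linalg.norm(C[2]-C[3]))
for a,b in((3,0),(2,1)): d=C[b]-C[a]; print("yaw box y",np.degrees(np.arctan2(-d[0],d[1])))
for a,b in((0,1),(3,2)): d=C[b]-C[a]; print("yaw box x",np.degrees(np.arctan2(d[1],d[0])))
print("handle ends", g(258,158,117),g(240,318,117),"gap",g(206,40,85),g(160,555,85))
t=cam("top")
print("lock from top", atz(t,130+551.5/2.5-.5,150+224.5/2.5-.5,87), tri([(p,261.4,191.7),(t,350.1,239.3)]))
E
```

```text
lock [ 441.76273357 -193.02856022   89.        ]
[424.  -10.9  85. ]
[591.  -23.1  85. ]
[ 574.7 -260.7   85. ]
[ 407.5 -250.7   85. ]
240.36699024616502 238.15845565505333 167.44503575800627 167.4987761149317
yaw box y -3.9361661126899987
yaw box y -3.9244958574419484
yaw box x -4.178257309469032
yaw box x -3.4227038730453225
handle ends [505.9 -65.2 117. ] [ 501.9 -129.6  117. ] gap [485.  -15.1  85. ] [ 470.6 -253.5   85. ]
lock from top [ 442.14603753 -190.91653117   87.        ] [ 441.61413013 -190.63104451   94.82192294]
```

```bash
python3 plan.py 516 245 220 90 95 1
```

```text
tcp [ 461.  -184.4  251.4] rot [1.7991e+02 5.0000e-02 9.0690e+01] j [-0.51  0.23  1.76  0.    1.15 -0.53] F [ 0.4  0.2 -0.5] op 95.0 t 4.0
10
42.9 6.0 3.1 0.001 95; 42.9 6.0 3.1 0.001 95; 42.9 5.9 3.1 0.001 95; 42.9 5.9 3.1 0.001 95; 42.9 5.8 3.1 0.001 95; 42.9 5.8 3.1 0.001 95; 42.9 5.7 3.1 0.001 95; 42.9 5.7 3.1 0.001 95
42.9 5.6 3.1 0.001 95; 42.9 5.6 3.1 0.001 95
```

Call:
send_rows:
  plan: "43 6 3 0 95; 43 6 3 0 95; 43 6 3 0 95; 43 6 3 0 95; 43 6 3 0 95; 43 6 3 0 95; 43 6 3 0 95; 43 6 3 0 95"

```text
t: 4.8
eef_pos: [509.0, 155.8, 223.7]
tcp_rot: [-3.141, 0.004, 1.55]
ft_force: [1.1, 0.2, 0.9]
opening: 0.997
```

Call:
send_rows:
  plan: "43 6 3 0 95; 40 5 3 0 95; 0 0 0 0 95"

```text
t: 5.1
eef_pos: [523.3, 240.9, 215.1]
tcp_rot: [-3.139, 0.004, 1.543]
ft_force: [-0.6, -0.5, 0.2]
opening: 1.005
```

```bash
python3 - <<'E'
from h import *
p=cam("wrist"); save(p,"w2.png",scale=1.4)
import pickle; pickle.dump(p,open("w2.pkl","wb"))
print(env.state()["eef_pos"],env.state()["tcp_rot"],env.state()["t"])
print(proj(p,[516,255,85]))
for r in regions_of("key_head",p)[:3]:
    v,u=np.nonzero(r["pixels"]); print(r["confidence"],u.mean(),v.mean(),r["bbox"])
save(p,"w2c.png",(200,60,140,140),5)
E
```

```text
[523.04791209 239.11108045 215.22669396] [-3.13865676  0.00504186  1.5429761 ] 5.15
(np.float64(272.5363344743168), np.float64(176.68123959104008))
0.85 335.4778911564626 221.84863945578232 [321.7, 200.2, 25.3, 44.8]
0.81 273.1218074656189 175.96267190569745 [254.3, 164.4, 36.0, 23.2]
```

View pics/w2.png

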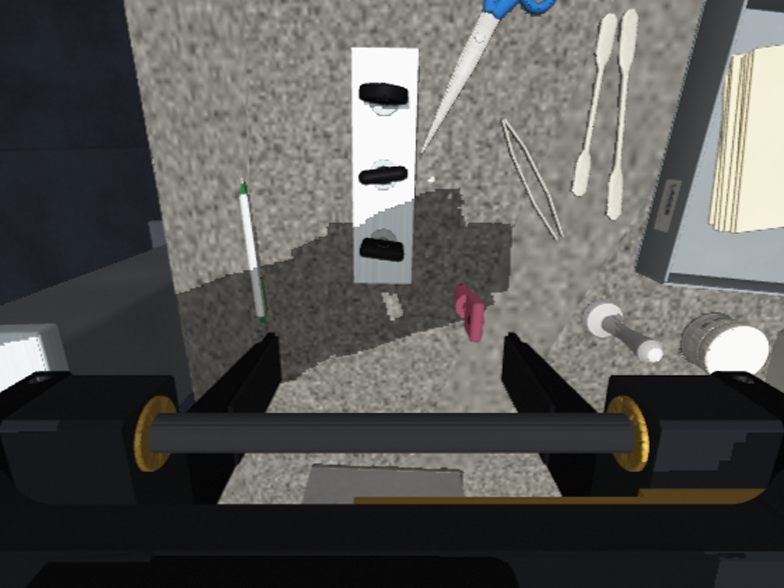

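View pics/w2c.png

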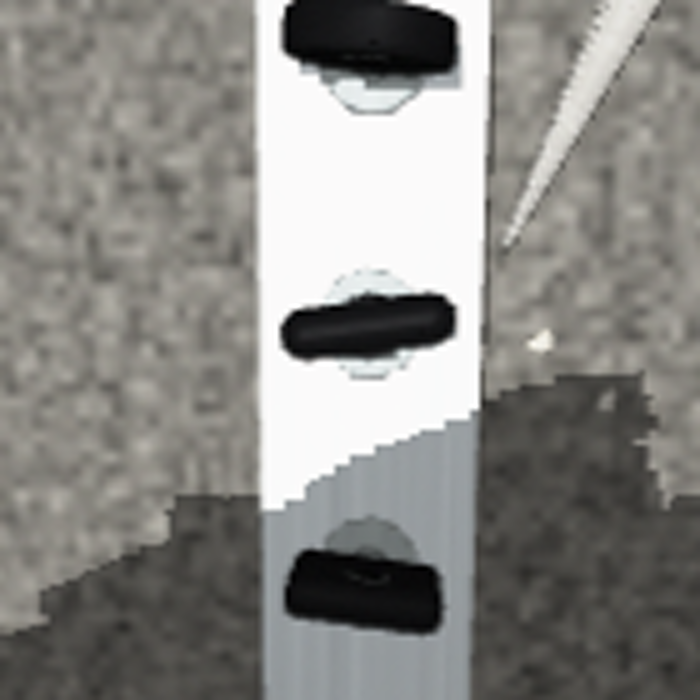

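```bash
python3 - <<'E'
from h import *
import pickle; p=pickle.load(open("w2.pkl","rb"))
g=lambda u,v,z:atz(p,200+(u+.5)/5-.5,60+(v+.5)/5-.5,z).round(1)
print("collar axis",g(371,564,60), "w",g(322,564,60),g(420,564,60))
print("head -y top edge ",g(290,615,101),g(436,632,101))
a=g(300,617,103);b=g(430,632,103);print(np.degrees(np.arctan2(*(b-a)[[1,0]])))
a=g(305,551,95);b=g(437,570,95);print(a,b,np.degrees(np.arctan2(*(b-a)[[1,0]])))
print("stand edges",g(265,690,56),g(262,520,56),g(470,690,56),g(483,400,56))
r=regions_of("key_head",cam("wrist"))
for q in r:
    if 250<q["bbox"][0]<270:
        v,u=np.nonzero(q["pixels"]); print(cv2.minAreaRect(np.c_[u,v].astype(np.float32)))
print("collar others",g(370,325,60))
E
python3 plan.py 515 255 180 173 60 1
```

```text
collar axis [516.9 255.1  60. ] w [505.4 255.4  60. ] [528.5 254.8  60. ]
head -y top edge  [500.5 252.3 101. ] [531.2 247.8 101. ]
-8.159590658043834
[503.9 264.7  95. ] [531.8 259.9  95. ] -9.761774775042277
stand edges [490. 224.  56.] [491.4 265.6  56. ] [540.  222.7  56. ] [543.9 292.   56. ]
((273.3646545410156, 171.51528930664062), (31.256715774536133, 21.0140323638916), 7.594643592834473)
collar others [518.5 309.5  60. ]
tcp [523.  237.2 216.2] rot [-179.89    0.27   88.3 ] j [ 0.31  0.38  1.63 -0.    1.13  0.34] F [-0.1  0.4  0.1] op 95.0 t 5.3
10
1.8 -0.8 3.6 -0.148 60; 1.9 -0.6 3.6 -0.148 60; 1.9 -0.3 3.6 -0.148 60; 1.9 -0.0 3.6 -0.148 60; 1.9 0.3 3.6 -0.148 60; 1.9 0.6 3.6 -0.148 60; 1.8 0.8 3.6 -0.148 60; 1.6 1.1 3.6 -0.148 60
1.5 1.3 3.6 -0.148 60; 1.2 1.5 3.6 -0.148 60
```

The flat key's head is 34 mm wide across the row rather than along it, as the crop at (273,176) shows, so I follow the picture. The jaws must close along world y, with tool yaw about 171°.

Call:
send_rows:
  plan: "2 -1 4 -0.148 60; 2 -1 4 -0.148 60; 2 0 4 -0.148 60; 2 0 4 -0.148 60; 2 0 4 -0.148 60; 2 1 4 -0.148 60; 2 1 4 -0.148 60; 2 1 4 -0.148 60"

```text
t: 6.1
eef_pos: [518.1, 238.1, 186.4]
tcp_rot: [-3.138, 0.004, 2.739]
ft_force: [0.1, -0.9, -0.5]
opening: 0.632
```

```bash
python3 plan.py 517 255 180 171 40 1
```

```text
tcp [518.1 238.1 186.4] rot [-179.79    0.2   156.94] j [ 0.32  0.4   1.68 -0.01  1.05 -0.85] F [ 0.1 -0.9 -0.5] op 60.1 t 6.1
2
3.8 7.6 3.2 -0.123 40; 2.8 8.0 3.2 -0.123 40
```

Call:
send_rows:
  plan: "4 8 3 -0.123 40; 3 8 3 -0.123 40; 0 0 0 0 40; 0 0 0 0 40"

```text
t: 6.5
eef_pos: [517.8, 249.1, 181.1]
tcp_rot: [-3.137, 0.003, 2.986]
ft_force: [-0.9, -0.7, -0.3]
opening: 0.427
```

```bash
python3 - <<'E'
from h import *
p=cam("wrist"); save(p,"w3.png",scale=1.4)
import pickle; pickle.dump(p,open("w3.pkl","wb"))
s=env.state();print(s["eef_pos"],np.degrees(s["tcp_rot"]),s["t"])
print(proj(p,[517,255,103]),proj(p,[517,255,60]))
u,v=proj(p,[517,255,103]); save(p,"w3c.png",(int(u)-60,int(v)-60,120,120),5); print(int(u)-60,int(v)-60)
E
```

```text
[517.80176421 249.05246116 181.17543213] [-179.73236285    0.19517286  171.08661858] 6.55
(np.float64(286.6722918297543), np.float64(201.01911413356984)) (np.float64(286.0423198114465), np.float64(190.39928875836858))
226 141
```

View pics/w3.png

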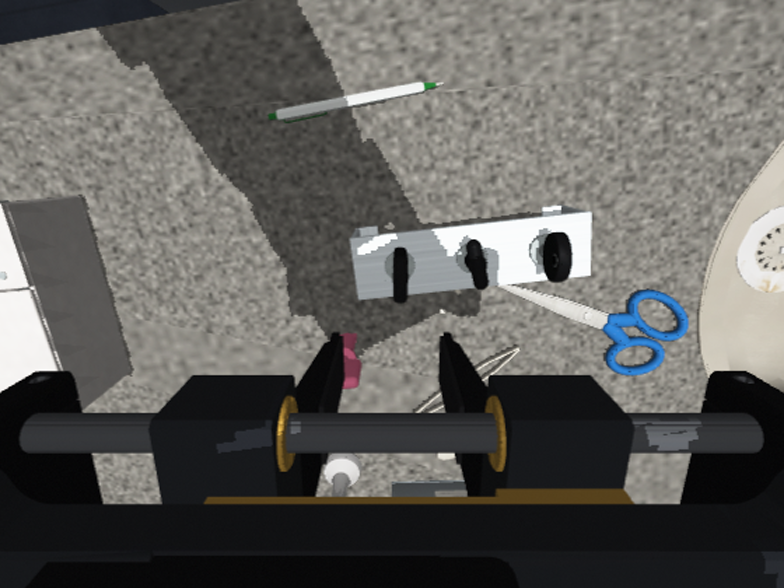

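View pics/w3c.png

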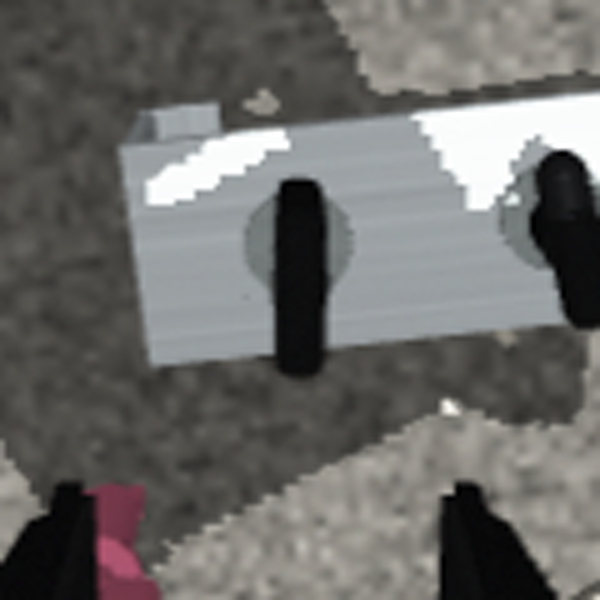

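```bash
python3 - <<'E'
from h import *
import pickle; p=pickle.load(open("w3.pkl","rb"))
g=lambda u,v,z:atz(p,226+(u+.5)/5-.5,141+(v+.5)/5-.5,z).round(1)
print(g(298,243,60), g(300,180,100),g(301,375,100))
E
python3 plan.py 517 254.5 72 171 40 4
```

```text
[515.5 254.3  60. ] [494.1 257.5 100. ] [532.3 251.9 100. ]
tcp [517.8 249.1 181.2] rot [-179.73    0.2   171.09] j [ 0.34  0.42  1.68 -0.01  1.04 -1.08] F [ 0.4 -0.7 -0.2] op 40.2 t 6.55
4
0.4 1.3 27.3 0.000 40; 0.4 1.3 27.3 0.000 40; 0.4 1.3 27.3 0.000 40; 0.4 1.3 27.3 0.000 40
```

Call:
send_rows:
  plan: "2 5.5 0 0 40; 0 0 30 0 40; 0 0 30 0 40; 0 0 25 0 40; 0 0 10 0 40; 0 0 5 0 40; 0 0 0 0 40"

```text
t: 7.25
eef_pos: [519.1, 254.0, 81.2]
tcp_rot: [-3.14, 0.009, 2.971]
ft_force: [0.3, -0.3, 0.6]
opening: 0.422
```

```bash
python3 plan.py 516.3 254.6 69 171 40 1
```

```text
tcp [519.1 254.   81.2] rot [-179.9     0.49  170.25] j [ 0.34  0.54  1.78 -0.01  0.82 -1.05] F [ 0.3 -0.3  0.6] op 40.1 t 7.25
1
2.8 0.2 12.2 -0.013 40
```

Call:
send_rows:
  plan: "3 0.5 8 -0.013 40; 0 0 5 0 40; 0 0 0 0 40"

```text
t: 7.55
eef_pos: [517.2, 255.5, 69.5]
tcp_rot: [-3.142, 0.012, 2.985]
ft_force: [-0.0, -0.2, 0.5]
opening: 0.421
```

```bash
python3 plan.py 516.3 254.6 69 171 40 1; python3 - <<'E'
from h import *
p=cam("wrist"); save(p,"w4.png",(180,160,220,160),3.5)
E
```

```text
tcp [517.2 255.5  69.5] rot [-180.      0.68  171.03] j [ 0.35  0.55  1.8  -0.01  0.78 -1.06] F [-0.  -0.2  0.5] op 40.1 t 7.55
1
0.7 -1.0 0.5 0.001 40
```

View pics/w4.png

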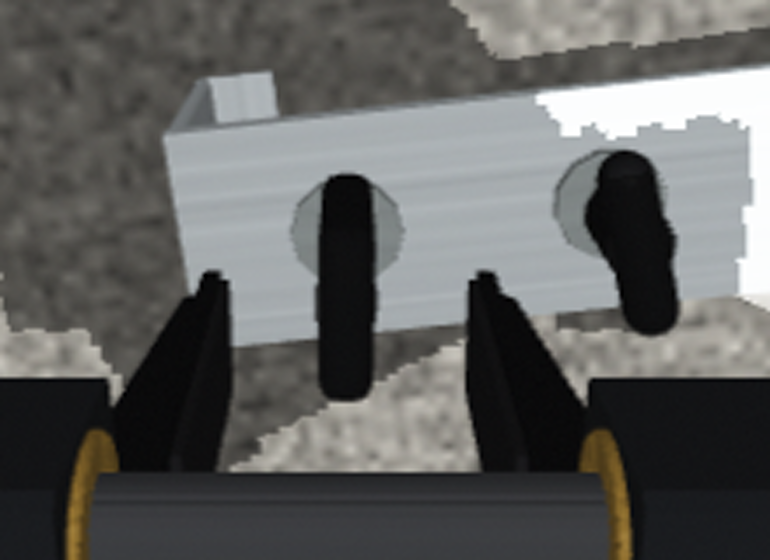

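Call:
send_rows:
  plan: "0.5 -1 0 0 20; 0 0 0 0 0; 0 0 0 0 0; 0 0 0 0 0; 0 0 0 0 0; 0 0 0 0 0"

```text
t: 8.2
eef_pos: [517.1, 254.7, 70.9]
tcp_rot: [3.141, 0.014, 2.985]
ft_force: [-0.3, 0.3, -1.1]
opening: 0.018
```

```bash
python3 plan.py 516.3 254.6 69 171 0 1
```

```text
tcp [517.1 254.7  70.9] rot [179.94   0.78 171.02] j [ 0.35  0.55  1.8  -0.01  0.78 -1.06] F [-0.3  0.3 -1.1] op 1.7 t 8.2
1
0.8 -0.2 1.9 0.000 0
```

```bash
python3 - <<'E'
from h import *
p=cam("wrist"); save(p,"w5.png",(180,160,220,160),3.5)
q=cam("scene"); save(q,"s5.png",(150,220,120,150),5)
E
```

```text
(no output)
```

View pics/w5.png

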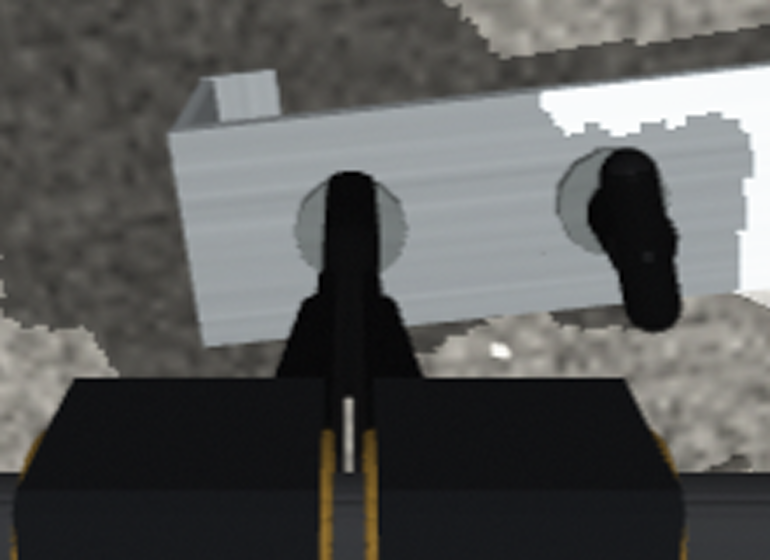

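View pics/s5.png

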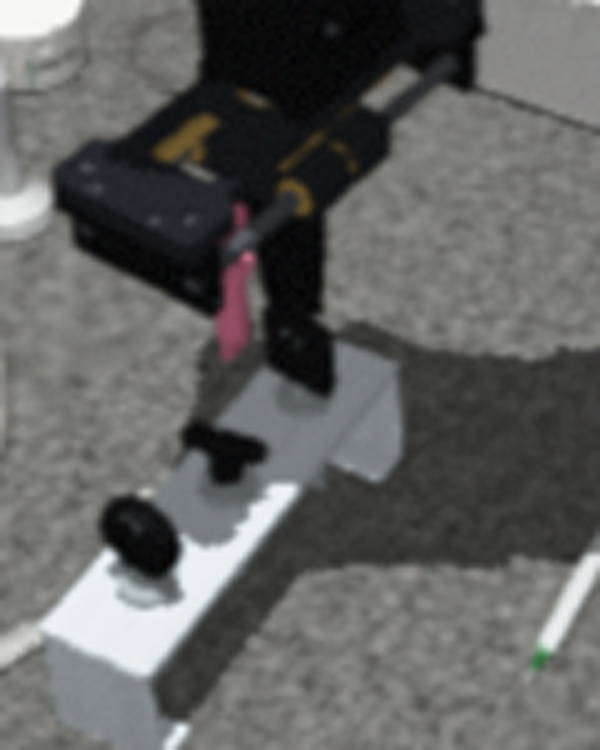

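```bash
python3 - <<'E'
from h import *
p=cam("wrist"); q=cam("scene"); t=cam("top")
s=env.state(); c=np.array(s["eef_pos"]); print(c,s["opening"],s["ft_force"])
for n,P in (("w",p),("s",q)):
    print(n,"tcp",proj(P,c),"grasp",proj(P,c+[0,0,19]),"head",[tuple(np.round(proj(P,[516.5+dx,254.7-dx*.157,z]),1)) for dx in(-17,17) for z in (67,103)])
save(p,"w6.png",(230,190,100,100),7)
save(q,"s6.png",(190,260,50,50),14)
save(t,"t6.png",(170,190,50,40),14)
E
```

```text
[517.10231553 254.68834569  70.7781661 ] 0.0035898045177400343 [ 0.92206172 -0.44115538 -0.19499474]
w tcp (np.float64(280.32090458905765), np.float64(232.60833484224895)) grasp (np.float64(280.37759401153323), np.float64(243.48088815289174)) head [(np.float64(280.2), np.float64(207.2)), (np.float64(280.3), np.float64(225.1)), (np.float64(280.2), np.float64(251.6)), (np.float64(280.3), np.float64(276.3))]
s tcp (np.float64(209.61090272286992), np.float64(293.58237232771967)) grasp (np.float64(209.01812088143836), np.float64(287.04182535098965)) head [(np.float64(216.5), np.float64(298.3)), (np.float64(215.5), np.float64(285.8)), (np.float64(203.6), np.float64(291.7)), (np.float64(202.3), np.float64(279.3))]
```

View pics/w6.png

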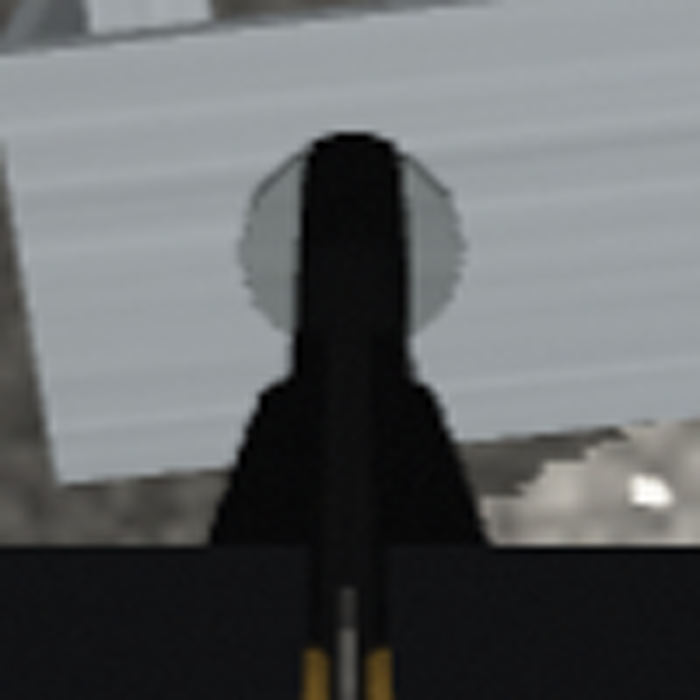

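View pics/s6.png

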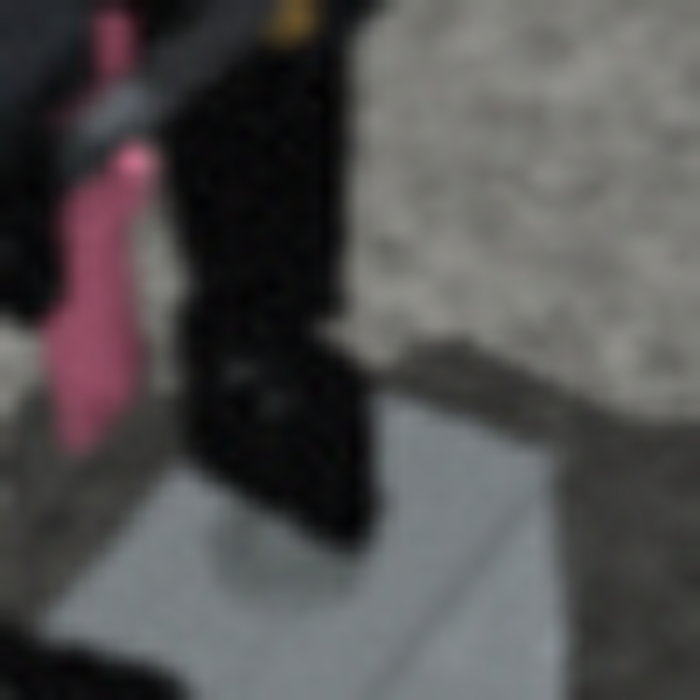

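Call:
send_rows:
  plan: "0 0 -10 0 0; 0 0 -10 0 0; 0 0 0 0 0"

```text
t: 8.75
eef_pos: [516.9, 254.8, 92.6]
tcp_rot: [3.141, 0.014, 2.985]
ft_force: [0.1, -0.1, 0.9]
opening: 0.005
```

```bash
python3 - <<'E'
from h import *
p=cam("wrist"); q=cam("scene")
s=env.state(); print(s["eef_pos"],np.degrees(s["tcp_rot"]),s["opening"],s["ft_force"],s["t"])
save(p,"w7.png",(180,160,220,160),3.5)
save(q,"s7.png",(180,230,70,80),9)
E
```

```text
[516.44108332 254.56938713  91.54976777] [179.98101892   0.7158635  171.01990441] 0.0031815024283803387 [-0.71822573 -0.35635426  0.3341777 ] 8.85
```

View pics/w7.png

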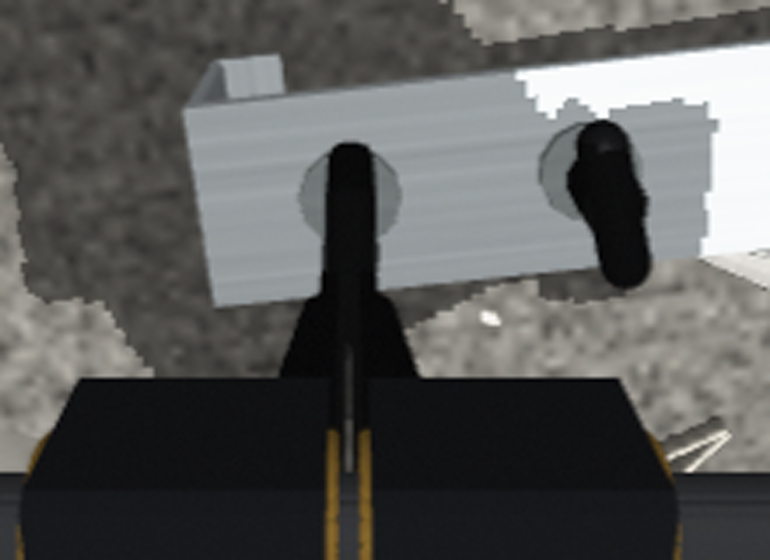

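View pics/s7.png

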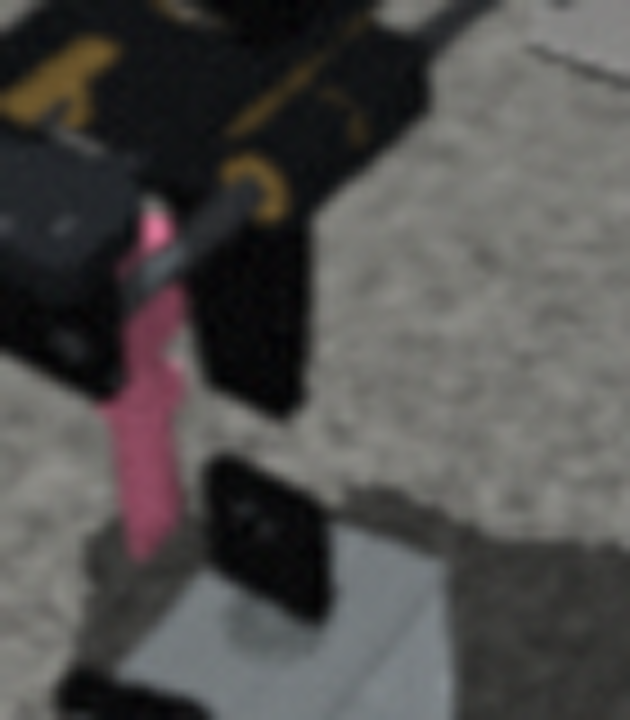

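```bash
python3 - <<'E'
from h import *
p=cam("wrist"); q=cam("scene"); t=cam("top")
c=np.array(env.state()["eef_pos"]); print(c)
for sc in [(211.7,276.1),(204,272.2)]:
  for u in (271,280,289):
    X=tri([(p,u,244.3),(q,*sc)]); print(sc,u,X.round(1),np.round(proj(p,X),1),np.round(proj(q,X),1))
print("cam rel",np.array(p["extrinsics"])[:3,3]-c)
save(p,"w8.png",scale=1.4)
save(t,"t8.png",(150,150,100,90),7)
E
```

```text
[516.09382927 254.44102575  90.7349475 ]
(211.7, 276.1) 271 [512.4 249.1 118. ] [270.8 243.7] [211.5 276. ]
(211.7, 276.1) 280 [509.3 255.1 124.8] [279.4 242.3] [211.1 275.8]
(211.7, 276.1) 289 [506.5 260.6 131.2] [288.  240.9] [210.8 275.6]
(204, 272.2) 271 [519.7 251.  122.6] [275.5 257. ] [207.7 273.9]
(204, 272.2) 280 [516.9 256.7 128.9] [284.  256.1] [207.3 273.8]
(204, 272.2) 289 [514.2 262.1 134.8] [292.6 255.2] [207.  273.7]
cam rel [-81.60764051  12.72293612 207.21982643]
```

View pics/w8.png

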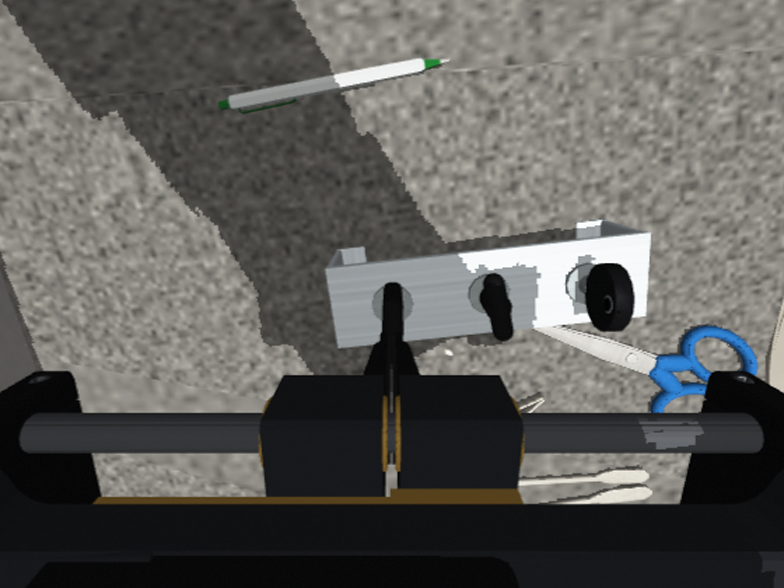

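View pics/t8.png

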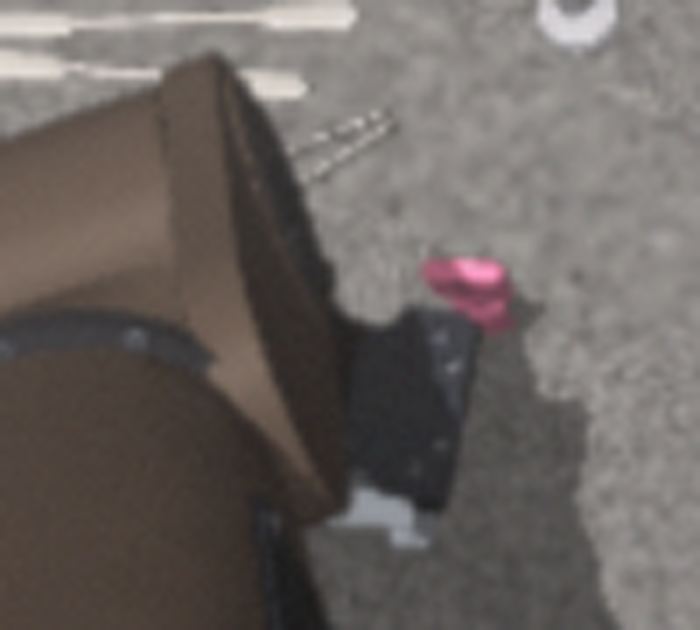

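```bash
python3 - <<'E'
from h import *
p=cam("wrist"); E=np.array(p["extrinsics"]); s=env.state(); c=np.array(s["eef_pos"]); f=F(p)
yaw=s["tcp_rot"][2]; tx=np.array([np.cos(yaw),np.sin(yaw),0]); ty=np.array([np.sin(yaw),-np.cos(yaw),0])
for h in (0,10,20,30,35,40):
  for dx in (-10,0,10):
    X=c+tx*dx+[0,0,h]; k=E[:3,:3].T@(X-E[:3,3]); print(h,dx,"depth",round(-k[2],1),"v",np.round(proj(p,X),1),"40mm",round(40*f/-k[2],1),"12mm",round(12*f/-k[2],1))
E
```

```text
0 -10 depth 224.8 v [280.3 245.4] 40mm 55.3 12mm 16.6
0 0 depth 221.8 v [280.3 232.6] 40mm 56.0 12mm 16.8
0 10 depth 218.9 v [280.4 219.3] 40mm 56.8 12mm 17.0
10 -10 depth 215.2 v [280.3 251.4] 40mm 57.8 12mm 17.3
10 0 depth 212.2 v [280.3 238. ] 40mm 58.6 12mm 17.6
10 10 depth 209.3 v [280.4 224.3] 40mm 59.4 12mm 17.8
20 -10 depth 205.6 v [280.3 257.9] 40mm 60.4 12mm 18.1
20 0 depth 202.7 v [280.4 244. ] 40mm 61.3 12mm 18.4
20 10 depth 199.7 v [280.4 229.7] 40mm 62.2 12mm 18.7
30 -10 depth 196.1 v [280.4 265. ] 40mm 63.4 12mm 19.0
30 0 depth 193.1 v [280.4 250.5] 40mm 64.3 12mm 19.3
30 10 depth 190.2 v [280.4 235.6] 40mm 65.3 12mm 19.6
35 -10 depth 191.3 v [280.4 268.9] 40mm 65.0 12mm 19.5
35 0 depth 188.4 v [280.4 254.1] 40mm 66.0 12mm 19.8
35 10 depth 185.4 v [280.4 238.8] 40mm 67.0 12mm 20.1
40 -10 depth 186.5 v [280.4 272.9] 40mm 66.6 12mm 20.0
40 0 depth 183.6 v [280.4 257.8] 40mm 67.7 12mm 20.3
40 10 depth 180.6 v [280.4 242.2] 40mm 68.8 12mm 20.6
```

The fingers had closed just above the head: their tips sit about 33 mm higher than the reported TCP in both the scene and wrist pictures. The key did not move. I reopen and go lower in small steps, watching force and picture.

Call:
send_rows:
  plan: "0 0 -15 0 40; 0 0 0 0 40; 0 0 0 0 40; 0 0 0 0 40"

```text
t: 9.45
eef_pos: [515.3, 254.2, 104.2]
tcp_rot: [-3.14, 0.009, 2.985]
ft_force: [-0.2, 0.1, 0.4]
opening: 0.282
```

```bash
python3 plan.py 516.3 254.6 50 171 40 4; python3 - <<'E'
from h import *
p=cam("wrist"); save(p,"w9.png",(180,130,220,160),3.5)
E
```

```text
tcp [515.3 254.2 104.2] rot [-179.91    0.52  171.02] j [ 0.35  0.5   1.77 -0.01  0.86 -1.06] F [-0.2  0.1  0.4] op 26.8 t 9.45
4
-0.2 0.1 13.5 0.000 40; -0.2 0.1 13.5 0.000 40; -0.2 0.1 13.5 0.000 40; -0.2 0.1 13.5 0.000 40
```

View pics/w9.png

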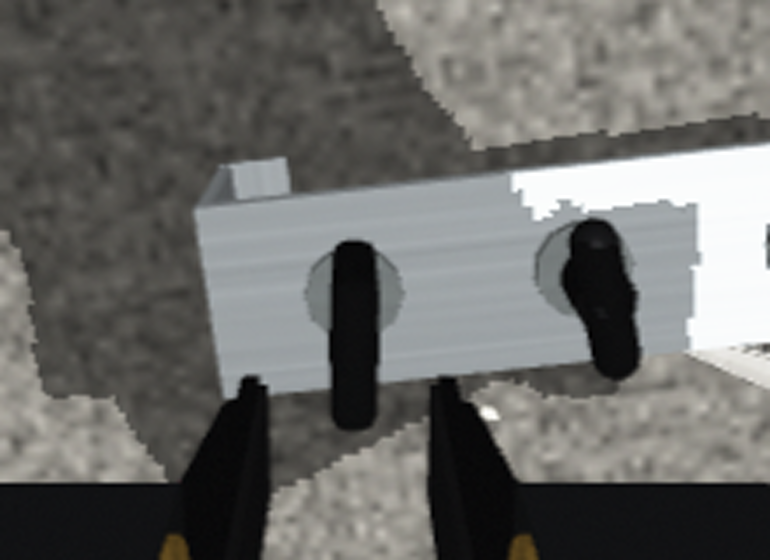

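Call:
send_rows:
  plan: "-0.5 0.5 15 0 40; 0 0 15 0 40; 0 0 10 0 40; 0 0 6 0 40; 0 0 3 0 40; 0 0 0 0 40"

```text
t: 10.1
eef_pos: [516.0, 254.3, 51.8]
tcp_rot: [-3.139, 0.008, 2.985]
ft_force: [0.3, -0.2, 0.4]
opening: 0.418
```

```bash
python3 plan.py 516.3 254.6 42 171 40 4; python3 - <<'E'
from h import *
p=cam("wrist"); save(p,"w10.png",(180,160,220,160),3.5)
q=cam("scene"); save(q,"s10.png",(180,230,70,80),9)
E
```

```text
tcp [516.  254.3  51.8] rot [-179.87    0.44  171.02] j [ 0.35  0.57  1.81 -0.01  0.75 -1.06] F [ 0.3 -0.2  0.4] op 39.8 t 10.1
4
-0.1 0.1 2.5 0.000 40; -0.1 0.1 2.5 0.000 40; -0.1 0.1 2.5 0.000 40; -0.1 0.1 2.5 0.000 40
```

View pics/w10.png

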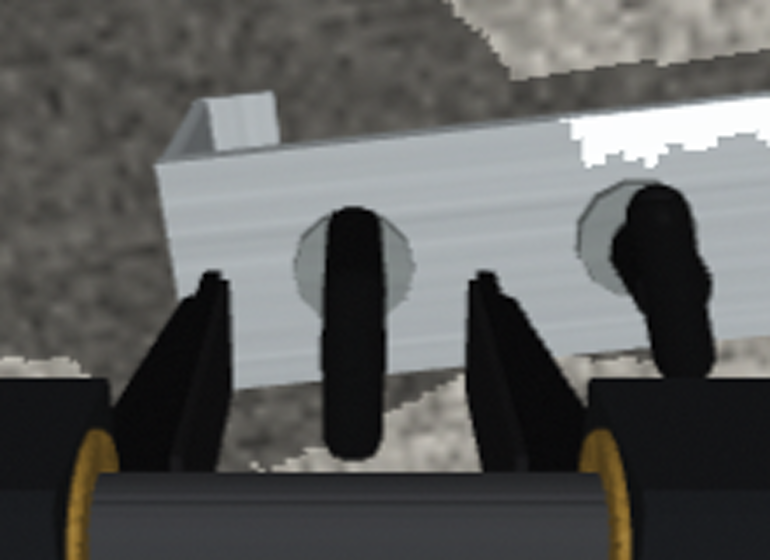

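View pics/s10.png

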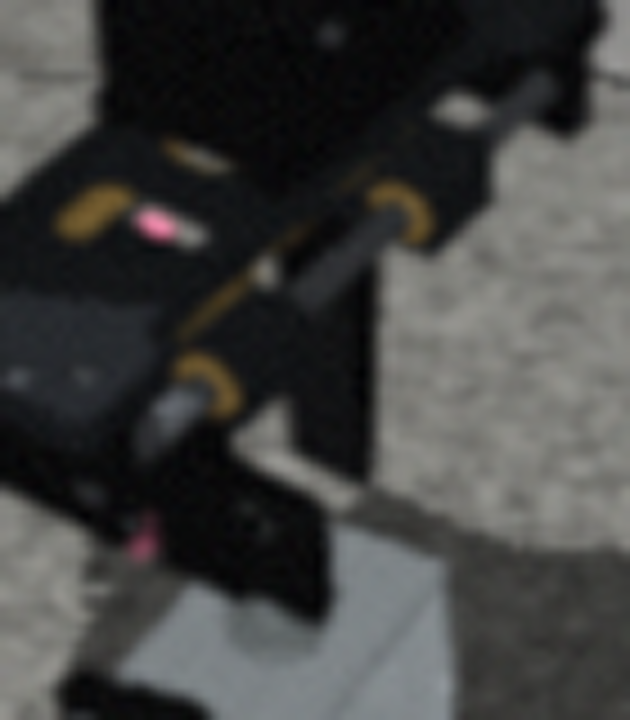

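```bash
python3 - <<'E'
from h import *
q=cam("scene"); t=cam("top"); p=cam("wrist")
for z in (70,75,80,85,90,95): print(z,[tuple(np.round(proj(q,[506,y,z]),1)) for y in (222,228,235)], [tuple(np.round(proj(p,[x,y,z]),1)) for x,y in ((506,236),(516,236),(506,275))])
print("pink",tri([(q,194.7,270.6),(t,217.4,191)]), tri([(q,197.5,256.5),(t,130+210/2.5,150+98/2.5)]))
E
```

```text
70 [(np.float64(221.9), np.float64(285.4)), (np.float64(220.5), np.float64(287.2)), (np.float64(218.9), np.float64(289.3))] [(np.float64(250.0), np.float64(232.0)), (np.float64(252.7), np.float64(245.9)), (np.float64(309.2), np.float64(223.3))]
75 [(np.float64(221.8), np.float64(283.7)), (np.float64(220.4), np.float64(285.5)), (np.float64(218.8), np.float64(287.6))] [(np.float64(249.2), np.float64(234.9)), (np.float64(252.1), np.float64(249.1)), (np.float64(309.9), np.float64(226.0))]
80 [(np.float64(221.6), np.float64(282.0)), (np.float64(220.3), np.float64(283.8)), (np.float64(218.6), np.float64(285.9))] [(np.float64(248.4), np.float64(237.9)), (np.float64(251.4), np.float64(252.4)), (np.float64(310.6), np.float64(228.9))]
85 [(np.float64(221.5), np.float64(280.3)), (np.float64(220.1), np.float64(282.1)), (np.float64(218.5), np.float64(284.2))] [(np.float64(247.6), np.float64(241.1)), (np.float64(250.6), np.float64(255.9)), (np.float64(311.4), np.float64(231.9))]
90 [(np.float64(221.4), np.float64(278.6)), (np.float64(220.0), np.float64(280.4)), (np.float64(218.4), np.float64(282.5))] [(np.float64(246.8), np.float64(244.5)), (np.float64(249.9), np.float64(259.6)), (np.float64(312.2), np.float64(235.0))]
95 [(np.float64(221.3), np.float64(276.8)), (np.float64(219.9), np.float64(278.6)), (np.float64(218.3), np.float64(280.7))] [(np.float64(245.9), np.float64(248.0)), (np.float64(249.1), np.float64(263.5)), (np.float64(313.1), np.float64(238.3))]
pink [590.35114062 196.83481999  59.14557413] [581.33251965 197.56715318 105.74425789]
```

Call:
send_rows:
  plan: "0 0 3 0 40; 0 0 3 0 40; 0 0 2 0 40; 0 0 1 0 40; 0 0 0 0 15; 0 0 0 0 0; 0 0 0 0 0; 0 0 0 0 0"

```text
t: 11.15
eef_pos: [516.7, 254.5, 43.5]
tcp_rot: [-3.14, 0.01, 2.985]
ft_force: [0.5, -0.0, -0.8]
opening: 0.139
```

Call:
send_rows:
  plan: "0 0 0 0 0; 0 0 0 0 0"

```text
t: 11.35
eef_pos: [516.6, 254.5, 43.4]
tcp_rot: [-3.14, 0.01, 2.985]
ft_force: [-0.2, 0.4, -0.9]
opening: 0.105
```

```bash
python3 plan.py 516.3 254.6 100 171 0 4; python3 - <<'E'
from h import *
p=cam("wrist"); save(p,"w11.png",(180,160,220,160),3.5)
q=cam("scene"); save(q,"s11.png",(180,230,70,80),9)
E
```

```text
tcp [516.6 254.5  43.4] rot [-179.93    0.56  171.02] j [ 0.35  0.59  1.82 -0.01  0.73 -1.06] F [-0.2  0.4 -0.9] op 10.0 t 11.35
4
0.1 0.0 -14.1 0.000 0; 0.1 0.0 -14.1 0.000 0; 0.1 0.0 -14.1 0.000 0; 0.1 0.0 -14.1 0.000 0
```

View pics/w11.png

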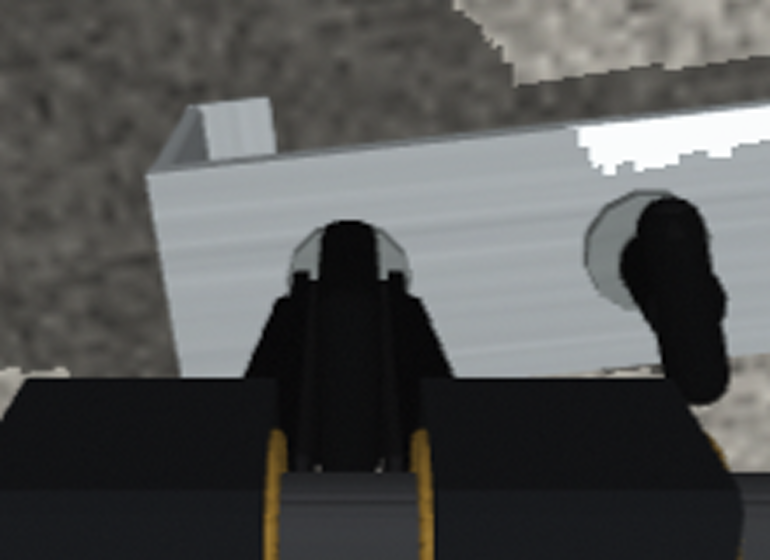

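View pics/s11.png

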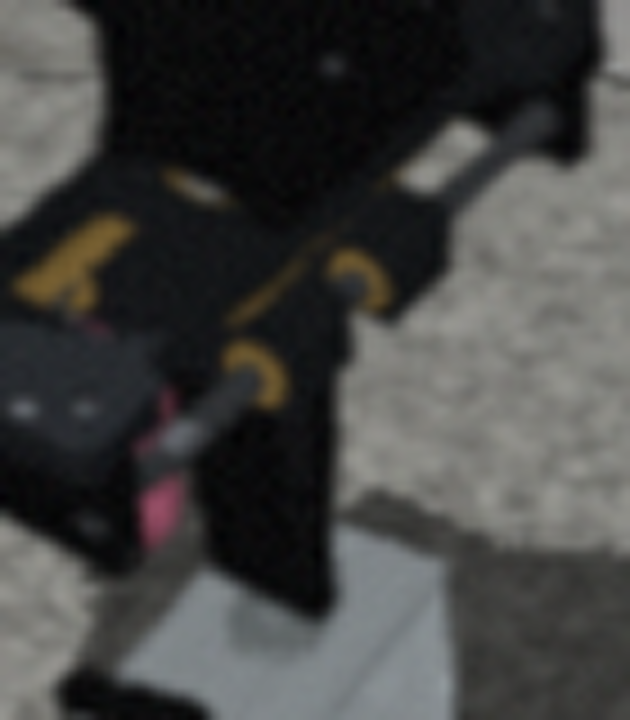

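Call:
send_rows:
  plan: "0 0 -5 0 0; 0 0 -10 0 0; 0 0 -15 0 0; 0 0 -15 0 0; 0 0 -20 0 0; 0 0 -25 0 0; 0 0 -30 0 0; 0 0 0 0 0"

```text
t: 12.25
eef_pos: [515.3, 254.9, 172.7]
tcp_rot: [-3.141, 0.011, 2.985]
ft_force: [0.7, 0.0, -1.3]
opening: 0.102
```

```bash
python3 plan.py 442 -192.5 165 128 0 4; python3 - <<'E'
from h import *
p=cam("wrist"); save(p,"w12.png",scale=1.4)
q=cam("scene"); save(q,"s12.png",(150,180,120,150),5)
E
```

```text
tcp [515.3 254.9 172.7] rot [-179.98    0.63  171.02] j [ 0.35  0.42  1.7  -0.01  1.01 -1.06] F [ 0.7  0.  -1.3] op 9.7 t 12.25
10
0.3 -45.3 0.8 0.075 0; -3.1 -45.2 0.8 0.075 0; -6.5 -44.9 0.8 0.075 0; -9.9 -44.2 0.8 0.075 0; -13.2 -43.4 0.8 0.075 0; -16.4 -42.3 0.8 0.075 0; -19.5 -40.9 0.8 0.075 0; -22.5 -39.3 0.8 0.075 0
-25.4 -37.5 0.8 0.075 0; -28.2 -35.5 0.8 0.075 0
```

View pics/s12.png

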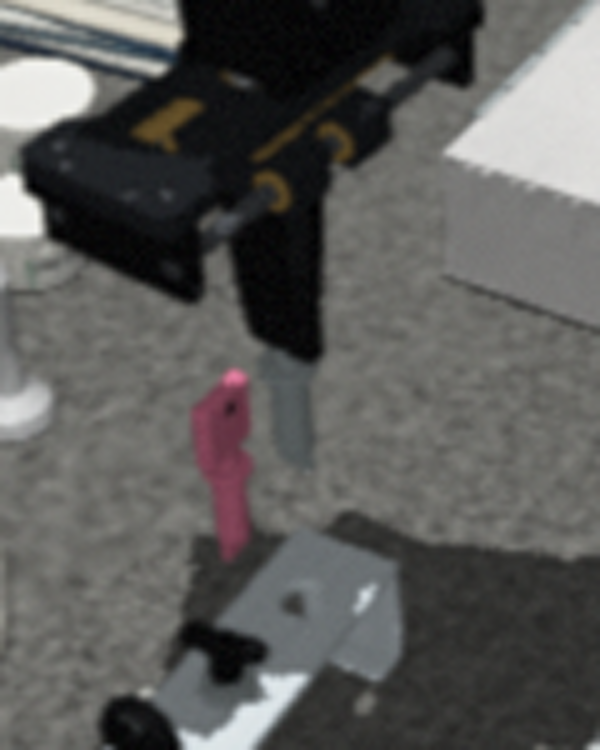

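View pics/w12.png

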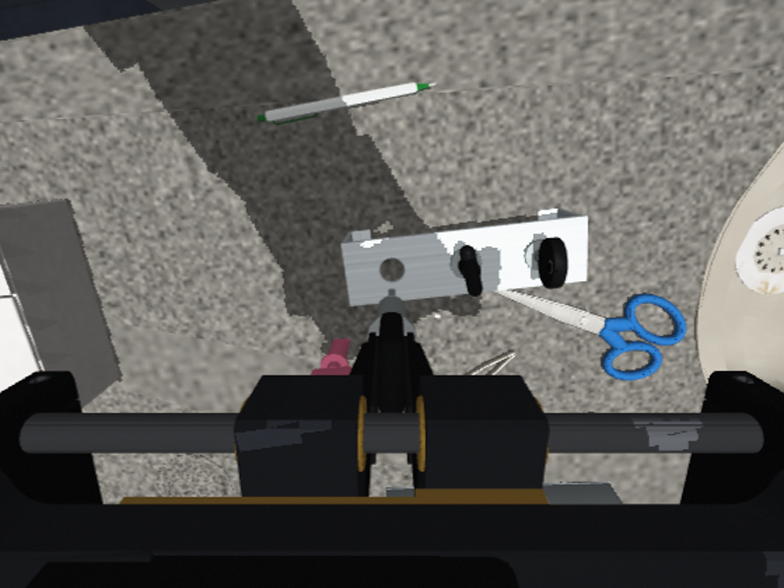

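Call:
send_rows:
  plan: "0 -45 0 0.075 0; -3 -45 0 0.075 0; -7 -45 0 0.075 0; -10 -44 0 0.075 0; -13 -43 0 0.075 0; -16 -42 0 0.075 0; -20 -41 0 0.075 0; -22 -39 0 0.075 0"

```text
t: 13.15
eef_pos: [447.0, -109.1, 162.5]
tcp_rot: [-3.136, -0.003, 2.371]
ft_force: [0.9, 0.2, -0.8]
opening: 0.1
```

```bash
python3 plan.py 442 -192.5 165 128 0 3
```

```text
tcp [ 447.  -109.1  162.5] rot [-1.7966e+02 -1.6000e-01  1.3584e+02] j [-0.38  0.28  1.96 -0.01  0.9  -1.18] F [ 0.9  0.2 -0.8] op 9.5 t 13.15
3
-18.2 -21.1 -0.8 0.046 0; -19.1 -20.3 -0.8 0.046 0; -20.0 -19.4 -0.8 0.046 0
```

Call:
send_rows:
  plan: "-18 -21 -1 0.046 0; -19 -20 -1 0.046 0; -16 -16 -1 0.046 0; 0 0 0 0 0"

```text
t: 13.55
eef_pos: [437.5, -193.8, 161.9]
tcp_rot: [-3.132, -0.008, 2.218]
ft_force: [-0.2, 0.2, -0.5]
opening: 0.103
```

```bash
python3 plan.py 442 -192.5 165 128 0 1; python3 - <<'E'
from h import *
p=cam("wrist"); save(p,"w13.png",(200,130,160,120),5)
import pickle; pickle.dump(p,open("w13.pkl","wb"))
q=cam("scene"); save(q,"s13.png",(270,130,90,90),8)
c=np.array(env.state()["eef_pos"])
print("pred tip w",proj(p,c-[0,0,37.4]),"mouth",proj(p,[441.8,-192.5,89]),"bore z71",proj(p,[441.8,-192.5,80.5]))
print("s",proj(q,c-[0,0,37.4]),proj(q,[441.8,-192.5,89]))
E
```

```text
tcp [ 437.5 -193.8  161.9] rot [-179.44   -0.48  127.08] j [-0.55  0.31  1.92 -0.01  0.93 -1.19] F [-0.2  0.2 -0.5] op 9.8 t 13.55
1
-1.7 4.3 -3.1 -0.016 0
pred tip w (np.float64(281.81604870675517), np.float64(213.95896875231588)) mouth (np.float64(285.0354770764895), np.float64(206.0231079563721)) bore z71 (np.float64(284.9728655067895), np.float64(203.61492681751486))
s (np.float64(319.6066547329385), np.float64(177.6262729567601)) (np.float64(317.30956939116453), np.float64(188.3629821078626))
```

View pics/w13.png

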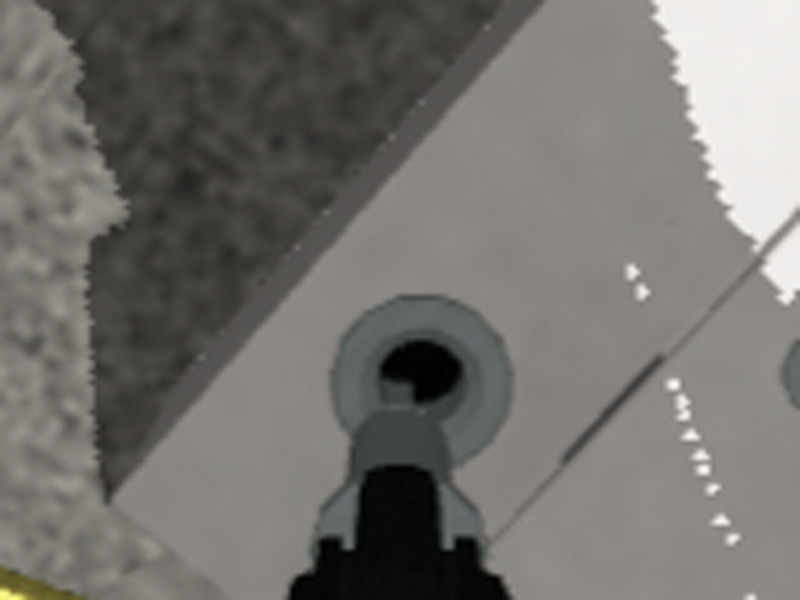

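View pics/s13.png

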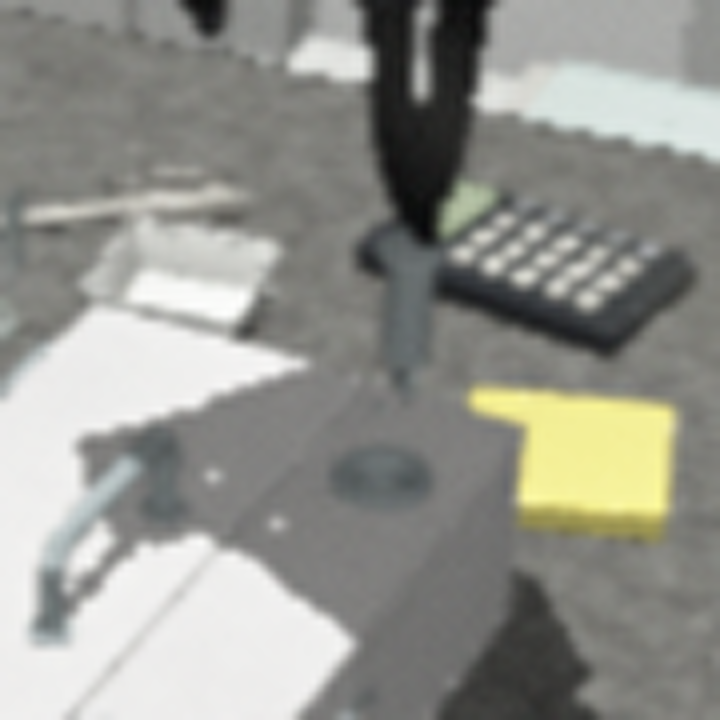

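```bash
python3 - <<'E'
from h import *
import pickle; p=pickle.load(open("w13.pkl","rb"))
s=env.state(); c=np.array(s["eef_pos"]); yaw=s["tcp_rot"][2]
from scipy.spatial.transform import Rotation as R
Rm=R.from_euler("xyz",s["tcp_rot"]).as_matrix()
for h in (34,37.4,41):
    for dx,dy in((8,2),(8,-2),(-8,0),(0,0)):
        X=c+Rm@np.array([dx,dy,h]); u,v=proj(p,X); print(h,dx,dy,X.round(1),((u+.5-200)*5,(v+.5-130)*5))
    # barrel bottom ring z=12 front
    X=c+Rm@np.array([8,0,h-12]); u,v=proj(p,X); print("  barrel front",((u+.5-200)*5,(v+.5-130)*5))
# mouth
m=atz(p,200+(423)/5-.5,130+(383)/5-.5,89); print("mouth ring center est",m)
save(p,"w13c.png",(255,180,60,60),12)
E
```

```text
34 8 2 [ 433.8 -184.   128. ] (np.float64(421.8106729691536), np.float64(379.6557427631072))
34 8 -2 [ 430.6 -186.5  128. ] (np.float64(397.0991602493413), np.float64(379.72479531149617))
34 -8 0 [ 441.9 -198.   127.8] (np.float64(409.57702782849026), np.float64(472.86244643130914))
34 0 0 [ 437.  -191.6  127.9] (np.float64(409.5164142544624), np.float64(426.6974083112483))
  barrel front (np.float64(409.8809422774758), np.float64(401.4990434423376))
37.4 8 2 [ 433.7 -184.   124.6] (np.float64(421.5388935242956), np.float64(373.8348183068514))
37.4 8 -2 [ 430.6 -186.5  124.6] (np.float64(397.14337805719566), np.float64(373.90319398589895))
37.4 -8 0 [ 441.8 -198.   124.4] (np.float64(409.46372860953375), np.float64(465.97381345255815))
37.4 0 0 [ 437.  -191.6  124.5] (np.float64(409.40287216869535), np.float64(420.3323619480459))
  barrel front (np.float64(409.7560813704709), np.float64(395.11058405353054))
41 8 2 [ 433.7 -184.   121. ] (np.float64(421.2586019408863), np.float64(367.83158236088354))
41 8 -2 [ 430.5 -186.4  121. ] (np.float64(397.18898081031), np.float64(367.8992543773583))
41 -8 0 [ 441.8 -198.   120.8] (np.float64(409.34682640436705), np.float64(458.8661176253862))
41 0 0 [ 436.9 -191.6  120.9] (np.float64(409.2857463904929), np.float64(413.7664176680322))
  barrel front (np.float64(409.62746979727996), np.float64(388.530223298778))
mouth ring center est [ 441.1457756 -193.092215    89.       ]
```

View pics/w13c.png

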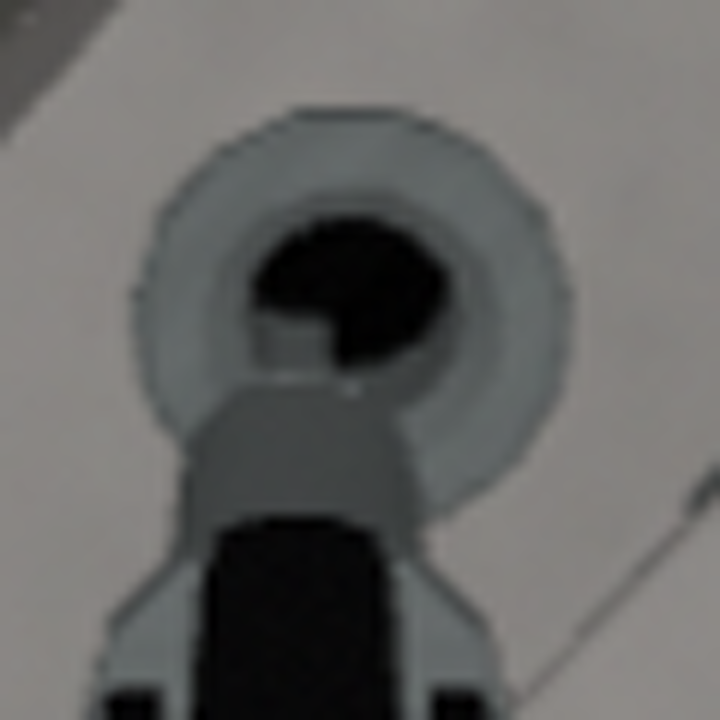

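```bash
python3 - <<'E'
from h import *
import pickle; p=pickle.load(open("w13.pkl","rb"))
s=env.state(); c=np.array(s["eef_pos"])
from scipy.spatial.transform import Rotation as R
Rm=R.from_euler("xyz",s["tcp_rot"]).as_matrix()
T=atz(p,279.2,206.0,124.5)-8*Rm[:,0]; print("tip",T,"tcp",c)
g=lambda u,v,z:atz(p,255+(u+.5)/12-.5,180+(v+.5)/12-.5,z)
m=[g(352,310,89),g((133+572)/2,(108+525)/2,88),]
print("mouth",m)
d=m[0]-T; print("tool dx dy",(Rm.T@d).round(2), "TCP target implied",c+d)
q=cam("scene")
# scene relative
a=np.array([320.2,179]); b=np.array([317.4,189.3])
print(atz(q,*a,124.5),atz(q,*b,89))
E
```

```text
tip [ 436.4807562  -193.87612598  124.42704968] tcp [ 437.48770597 -191.66017425  161.90616072]
mouth [array([ 440.54794833, -192.65706385,   89.        ]), array([ 441.07525306, -193.27792825,   88.        ])]
tool dx dy [-1.82  4.32 35.37] TCP target implied [ 441.55489809 -190.44111212  126.47911104]
[ 433.76917375 -185.90981871  124.5       ] [ 440.01216457 -188.28780767   89.        ]
```

```bash
python3 plan.py 441.6 -192.6 135 128 0 1
```

```text
tcp [ 437.7 -191.2  162.1] rot [-179.46   -0.5   127.34] j [-0.55  0.31  1.92 -0.01  0.93 -1.19] F [ 0.9 -0.3 -0.9] op 9.9 t 13.7
1
-3.5 2.2 27.1 -0.012 0
```

Call:
send_rows:
  plan: "-3.5 2.2 10 0 0; 0 0 10 0 0; 0 0 0 0 0; 0 0 0 0 0"

```text
t: 14.1
eef_pos: [441.6, -189.6, 139.4]
tcp_rot: [-3.132, -0.011, 2.228]
ft_force: [0.6, 0.2, -0.6]
opening: 0.103
```

```bash
python3 plan.py 441.6 -192.6 130 128 0 1; python3 - <<'E'
from h import *
p=cam("wrist"); import pickle; pickle.dump(p,open("w14.pkl","wb"))
s=env.state(); print(s["eef_pos"])
save(p,"w14.png",(245,170,70,70),10)
E
```

```text
tcp [ 441.6 -189.6  139.4] rot [-179.43   -0.62  127.63] j [-0.54  0.34  1.94 -0.01  0.87 -1.19] F [ 0.6  0.2 -0.6] op 9.8 t 14.1
1
-2.4 -1.8 9.4 -0.006 0
[ 441.48748056 -189.57771447  139.37865322]
```

View pics/w14.png

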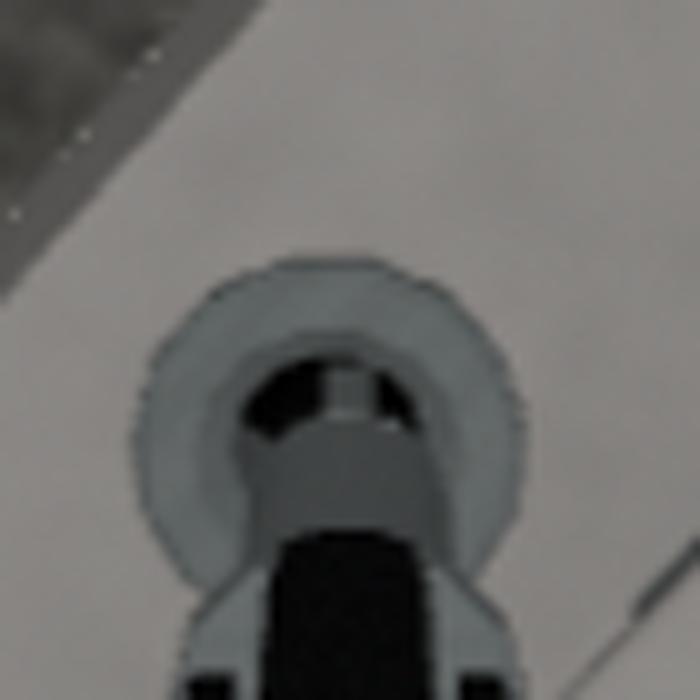

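```bash
cat > rel.py <<'E'
from h import *
import pickle
from scipy.spatial.transform import Rotation as R
def rel(p,tu,tv,mu,mv,ztip,rot,c):
    Rm=R.from_euler("xyz",rot).as_matrix()
    T=atz(p,tu,tv,ztip)-8*Rm[:,0]; m=atz(p,mu,mv,88)
    d=m-T; print("tip",T.round(2),"mouth",m.round(2),"tool d",(Rm.T@d).round(2),"TCP tgt",(c+d)[:2].round(2))
E
python3 - <<'E'
from rel import *
p=pickle.load(open("w14.pkl","rb")); s=env.state()
rel(p,279.45,206.35,245+329.5/10-.5,170+441.5/10-.5,102,s["tcp_rot"],s["eef_pos"])
print(s["eef_pos"])
E
```

```text
tip [ 440.76 -189.79  101.91] mouth [ 440.86 -193.01   88.  ] tool d [-2.76 -1.75 13.9 ] TCP tgt [ 441.58 -192.8 ]
[ 441.48748056 -189.57771447  139.37865322]
```

Call:
send_rows:
  plan: "-2.7 -1.8 0 0 0; 0 0 6 0 0; 0 0 0 0 0; 0 0 0 0 0"

```text
t: 14.55
eef_pos: [441.9, -193.1, 133.3]
tcp_rot: [-3.132, -0.01, 2.228]
ft_force: [0.0, -0.1, -1.6]
opening: 0.105
```

```bash
python3 plan.py 441.6 -192.7 120 128 0 1; python3 - <<'E'
from h import *
p=cam("wrist"); import pickle; pickle.dump(p,open("w15.pkl","wb"))
save(p,"w15.png",(245,170,70,70),10)
E
```

```text
tcp [ 441.9 -193.1  133.3] rot [-179.45   -0.57  127.65] j [-0.55  0.35  1.94 -0.01  0.86 -1.2 ] F [ 0.  -0.1 -1.6] op 10.0 t 14.55
1
0.5 0.0 13.3 -0.006 0
```

View pics/w15.png

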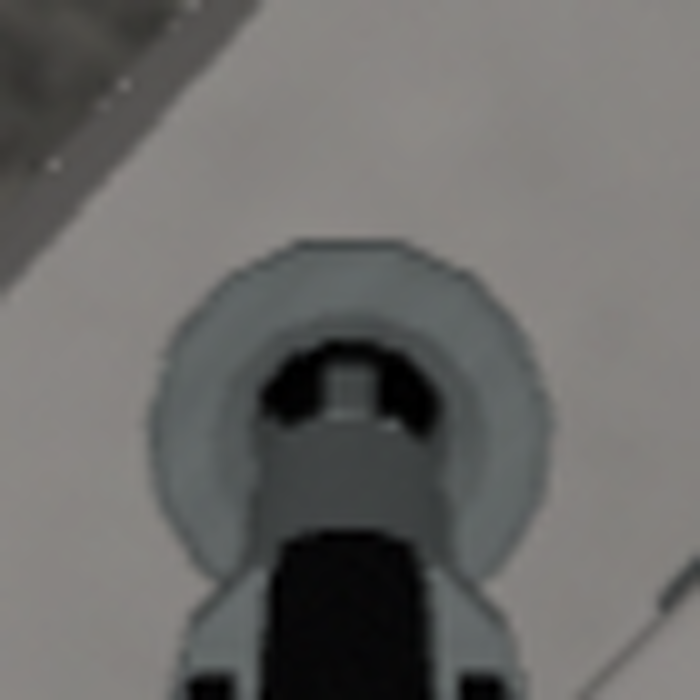

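The blade is now centred on the collar in the crop (350 against 350). I lower into the mouth.

Call:
send_rows:
  plan: "0.3 0 5 0 0; 0 0 5 0 0; 0 0 4 0 0; 0 0 3 0 0; 0 0 2 0 0; 0 0 0 0 0"

```text
t: 15.2
eef_pos: [442.1, -193.5, 113.0]
tcp_rot: [-3.133, -0.008, 2.228]
ft_force: [0.4, -0.9, -0.7]
opening: 0.1
```

```bash
python3 plan.py 441.6 -192.7 108 128 0 1
```

```text
tcp [ 442.1 -193.5  113. ] rot [-179.48   -0.43  127.64] j [-0.55  0.38  1.97 -0.01  0.8  -1.2 ] F [ 0.4 -0.9 -0.7] op 9.5 t 15.2
1
0.9 0.0 5.0 -0.006 0
```

Call:
send_rows:
  plan: "0.5 0 2 0 0; 0 0 1.5 0 0; 0 0 1 0 0; 0 0 1 0 0; 0 0 0 0 0"

```text
t: 15.7
eef_pos: [442.1, -193.4, 107.3]
tcp_rot: [-3.133, -0.006, 2.228]
ft_force: [1.0, -0.8, -0.7]
opening: 0.098
```

Call:
send_rows:
  plan: "0 0 1 0 0; 0 0 1 0 0; 0 0 0 0 0"

```text
t: 16.0
eef_pos: [442.1, -193.4, 105.3]
tcp_rot: [-3.133, -0.006, 2.228]
ft_force: [0.8, -1.2, -0.0]
opening: 0.106
```

Call:
send_rows:
  plan: "0 0 1 0 0; 0 0 1 0 0; 0 0 0 0 0"

```text
t: 16.3
eef_pos: [442.2, -193.4, 103.5]
tcp_rot: [-3.133, -0.006, 2.228]
ft_force: [-0.1, -0.4, 0.9]
opening: 0.102
```

```bash
python3 plan.py 441.6 -192.7 108 128 0 1
```

```text
tcp [ 442.2 -193.4  103.5] rot [-179.51   -0.33  127.65] j [-0.55  0.4   1.98 -0.01  0.78 -1.2 ] F [-0.1 -0.4  0.9] op 9.7 t 16.3
1
1.0 -0.0 -4.5 -0.006 0
```

Call:
send_rows:
  plan: "0 0 1 0 0; 0 0 1 0 0; 0 0 0 0 0"

```text
t: 16.6
eef_pos: [442.3, -193.5, 102.2]
tcp_rot: [-3.133, -0.005, 2.228]
ft_force: [-1.4, -0.3, 5.8]
opening: 0.105
```

```bash
python3 - <<'E'
from h import *
p=cam("wrist"); import pickle; pickle.dump(p,open("w16.pkl","wb"))
save(p,"w16.png",(235,160,90,90),8)
q=cam("scene"); pickle.dump(q,open("s16.pkl","wb")); save(q,"s16.png",(290,140,55,65),12)
s=env.state(); print(s["eef_pos"],s["ft_force"],s["moment"])
m=[441.5,-193,0]
for z in (58.5,63,71): # tip z hypotheses -> collar bottom z+50, collar top +54
    print(z-89,[tuple(((np.array(proj(q,[441.5,-193,z+k]))-[290,140]+.5)*12).round()) for k in (50,54,61)], [tuple(((np.array(proj(p,[441.5,-193,z+k]))-[235,160]+.5)*8).round()) for k in (50,54,61)])
print("mouth",((np.array(proj(q,[441.5,-193,89]))-[290,140]+.5)*12),((np.array(proj(p,[441.5,-193,89]))-[235,160]+.5)*8))
E
```

```text
[ 442.33076286 -193.4860045   102.15844611] [-0.93274723  0.17065019  6.56412451] [-0.03725968  0.14259437  0.03893578]
-30.5 [(np.float64(341.0), np.float64(512.0)), (np.float64(343.0), np.float64(497.0)), (np.float64(345.0), np.float64(470.0))] [(np.float64(359.0), np.float64(595.0)), (np.float64(359.0), np.float64(612.0)), (np.float64(358.0), np.float64(644.0))]
-26 [(np.float64(343.0), np.float64(495.0)), (np.float64(344.0), np.float64(479.0)), (np.float64(346.0), np.float64(452.0))] [(np.float64(359.0), np.float64(614.0)), (np.float64(358.0), np.float64(632.0)), (np.float64(357.0), np.float64(665.0))]
-18 [(np.float64(345.0), np.float64(464.0)), (np.float64(346.0), np.float64(449.0)), (np.float64(348.0), np.float64(421.0))] [(np.float64(358.0), np.float64(651.0)), (np.float64(357.0), np.float64(670.0)), (np.float64(356.0), np.float64(705.0))]
mouth [335.74216956 585.55722188] [360.85178938 520.09107959]
```

View pics/s16.png

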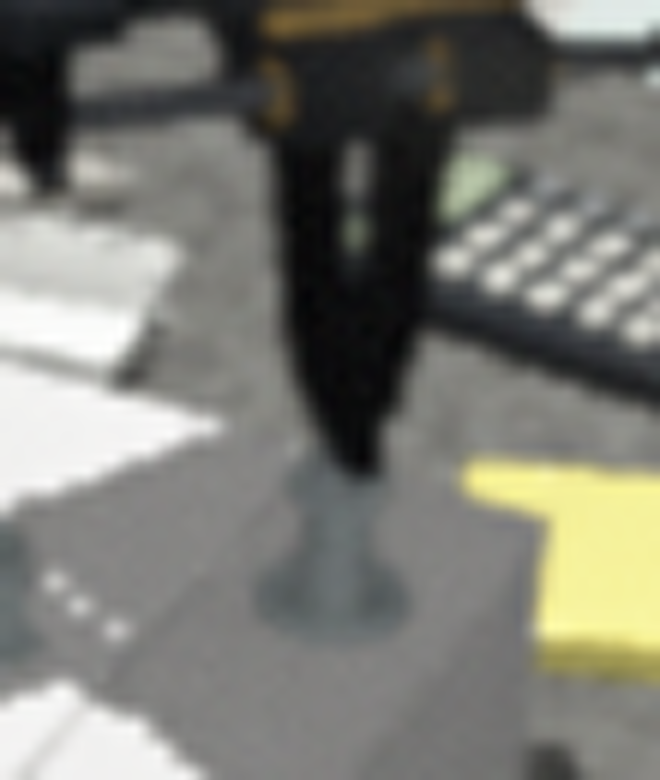

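View pics/w16.png

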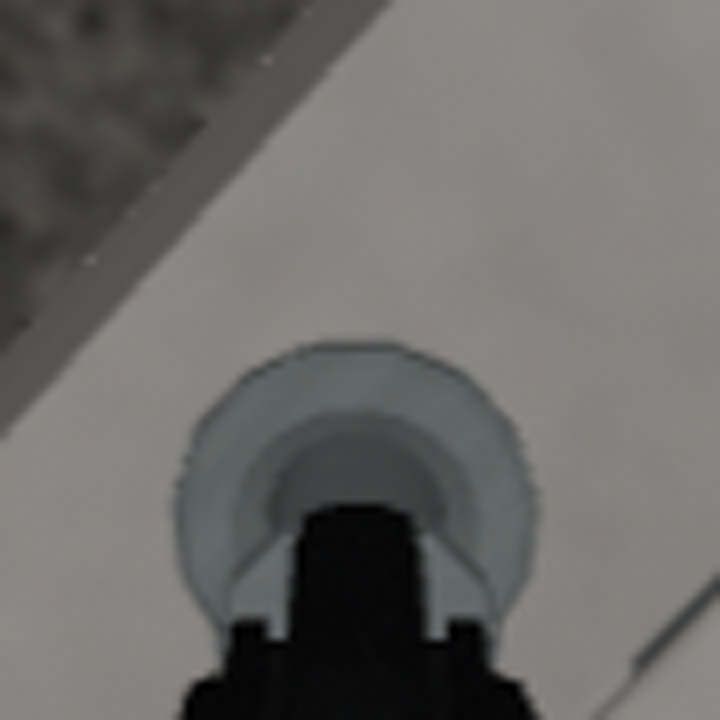

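The picture shows the key's collar about 36 mm above the mouth, so the tip stands on the barrel top with a springy push. I lift, turn 8° clockwise and feel again.

Call:
send_rows:
  plan: "0.3 0 -3 0 0; 0.3 0 -2 0.07 0; 0 0 0 0.07 0; 0 0 2 0 0; 0 0 1 0 0; 0 0 1 0 0; 0 0 1 0 0; 0 0 0 0 0"

```text
t: 17.5
eef_pos: [442.2, -193.4, 102.2]
tcp_rot: [-3.133, -0.003, 2.089]
ft_force: [0.2, -0.2, 5.0]
opening: 0.103
```

Call:
send_rows:
  plan: "0 0 -3 0 0; 0 0 -2 0.07 0; 0 0 0 0.07 0; 0 0 2 0 0; 0 0 1 0 0; 0 0 1 0 0; 0 0 1 0 0; 0 0 0 0 0"

```text
t: 18.3
eef_pos: [442.1, -193.4, 102.2]
tcp_rot: [-3.132, -0.002, 1.953]
ft_force: [-0.4, 0.1, 5.1]
opening: 0.102
```

Call:
send_rows:
  plan: "0 0 -3 0 0; 0 0 -2 0.07 0; 0 0 0 0.07 0; 0 0 2 0 0; 0 0 1 0 0; 0 0 1 0 0; 0 0 1 0 0; 0 0 0 0 0"

```text
t: 19.1
eef_pos: [441.9, -193.5, 102.1]
tcp_rot: [-3.132, -0.001, 1.818]
ft_force: [-0.1, -1.1, 4.5]
opening: 0.105
```

Call:
send_rows:
  plan: "0 0 -3 0 0; 0 0 -2 0.07 0; 0 0 0 0.07 0; 0 0 2 0 0; 0 0 1 0 0; 0 0 1 0 0; 0 0 1 0 0; 0 0 0 0 0"

```text
t: 19.9
eef_pos: [441.7, -193.5, 102.0]
tcp_rot: [-3.131, 0.001, 1.682]
ft_force: [0.5, -2.0, 2.8]
opening: 0.101
```

Call:
send_rows:
  plan: "0 0 1 0 0; 0 0 1 0 0; 0 0 0 0 0"

```text
t: 20.2
eef_pos: [442.0, -193.6, 101.5]
tcp_rot: [-3.132, 0.001, 1.684]
ft_force: [-1.3, -0.1, 6.1]
opening: 0.106
```

Call:
send_rows:
  plan: "0 0 -3 0 0; 0 0 -3 0.07 0; 0 0 0 0.07 0; 0 0 2 0 0; 0 0 1 0 0; 0 0 1 0 0; 0 0 1 0 0; 0 0 0 0 0"

```text
t: 21.0
eef_pos: [441.5, -193.4, 102.0]
tcp_rot: [-3.131, 0.002, 1.547]
ft_force: [0.2, -1.3, 2.6]
opening: 0.104
```

Call:
send_rows:
  plan: "0 0 -3 0 0; 0 0 -2 0.07 0; 0 0 0 0.07 0; 0 0 2 0 0; 0 0 1 0 0; 0 0 1 0 0; 0 0 1 0 0; 0 0 0 0 0"

```text
t: 21.8
eef_pos: [441.3, -193.3, 101.5]
tcp_rot: [-3.13, 0.003, 1.41]
ft_force: [0.1, -2.1, 0.4]
opening: 0.101
```

Call:
send_rows:
  plan: "0 0 1 0 0; 0 0 1 0 0; 0 0 1 0 0; 0 0 0 0 0"

```text
t: 22.2
eef_pos: [441.3, -193.3, 98.3]
tcp_rot: [-3.13, 0.003, 1.41]
ft_force: [0.4, -1.8, -0.2]
opening: 0.106
```

It dropped into the groove at yaw 80.8°, with no force at 98.3 mm. I push on gently.

Call:
send_rows:
  plan: "0 0 1 0 0; 0 0 1 0 0; 0 0 1 0 0; 0 0 0 0 0"

```text
t: 22.6
eef_pos: [441.3, -193.3, 95.4]
tcp_rot: [-3.131, 0.003, 1.41]
ft_force: [0.1, -2.3, 1.8]
opening: 0.102
```

Call:
send_rows:
  plan: "0 0 1 0 0; 0 0 1 0 0; 0 0 0 0 0"

```text
t: 22.9
eef_pos: [441.5, -193.4, 94.3]
tcp_rot: [-3.131, 0.004, 1.411]
ft_force: [-0.4, -0.6, 4.3]
opening: 0.104
```

Call:
send_rows:
  plan: "0 0 1 0 0; 0 0 1 0 0; 0 0 1 0 0"

```text
t: 23.2
eef_pos: [441.7, -193.6, 93.9]
tcp_rot: [-3.133, 0.005, 1.411]
ft_force: [-4.0, 1.1, 20.1]
opening: 0.103
```

Call:
send_rows:
  plan: "0 0 -0.5 0 0; 0 0 0 0 0"

```text
t: 23.4
eef_pos: [441.3, -193.3, 94.9]
tcp_rot: [-3.133, 0.005, 1.411]
ft_force: [0.1, -1.8, 3.4]
opening: 0.1
```

```bash
python3 - <<'E'
from h import *
s=env.state(); print(s["eef_pos"],s["ft_force"],s["moment"],np.degrees(s["tcp_rot"]))
p=cam("wrist"); import pickle; pickle.dump(p,open("w17.pkl","wb"))
save(p,"w17.png",(235,160,90,90),8)
q=cam("scene"); pickle.dump(q,open("s17.pkl","wb")); save(q,"s17.png",(290,140,55,65),12)
for d in (30.5,26,18):
    for k in (50,54):
        X=np.array([441.5,-193,89-d+k]); c=(np.array(proj(p,X))-[235,160]+.5)*8; E=np.array(p["extrinsics"]); dep=-(E[:3,:3].T@(X-E[:3,3]))[2]; print(d,k,c.round(),"r",round(12*F(p)/dep*8,1))
E
```

```text
[ 441.33929799 -193.2701113    94.85017433] [ 0.14088074 -1.81730413  3.41437917] [-0.42787521 -0.0771733   0.00393205] [-179.50663147    0.25901411   80.83898366]
30.5 50 [357. 632.] r 143.1
30.5 54 [356. 651.] r 145.7
26 50 [356. 654.] r 146.1
26 54 [356. 673.] r 148.9
18 50 [355. 693.] r 151.8
18 54 [355. 715.] r 154.8
```

View pics/w17.png

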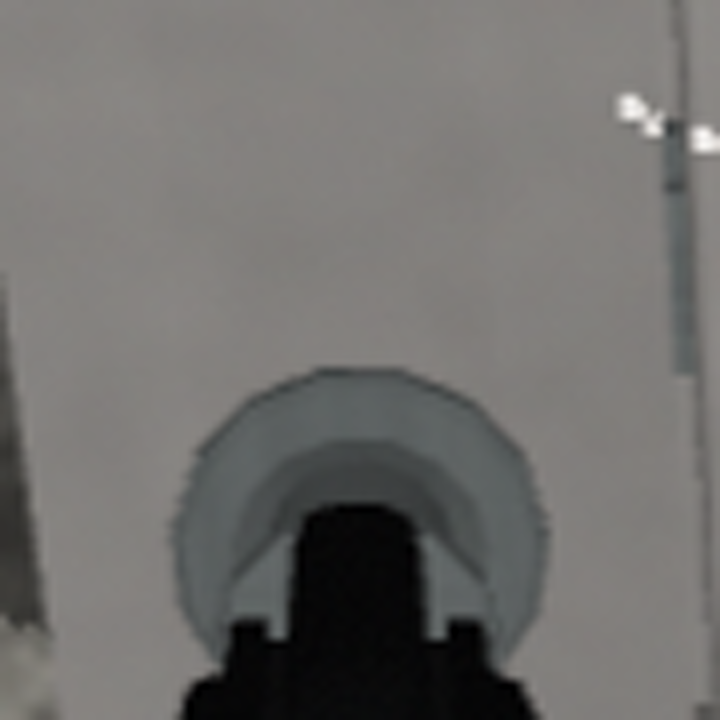

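View pics/s17.png

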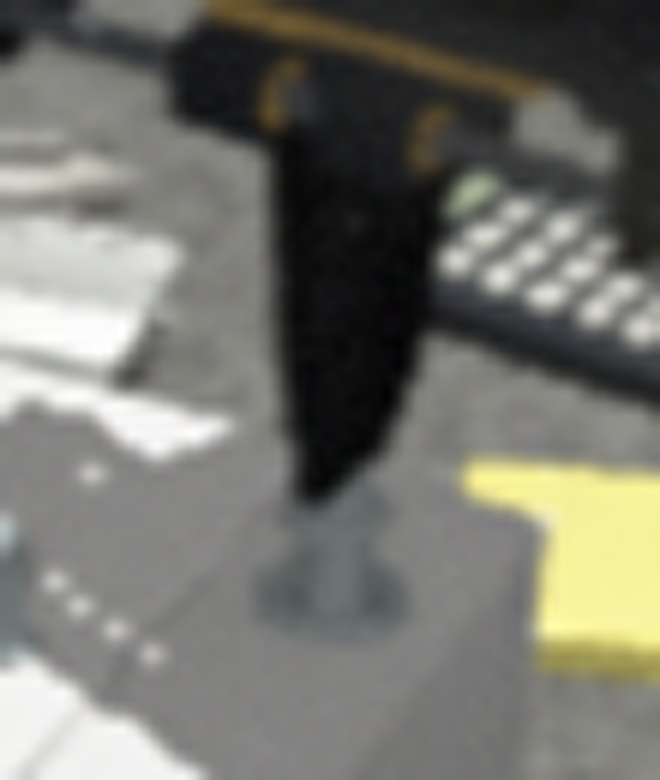

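Call:
send_rows:
  plan: "-0.5 0 0 0 0; 0 0 0.5 0 0; 0 0 0.5 0 0; 0 0 0 0 0"

```text
t: 23.9
eef_pos: [441.5, -193.5, 94.2]
tcp_rot: [-3.133, 0.004, 1.41]
ft_force: [-1.5, 0.7, 7.2]
opening: 0.099
```

```bash
python3 - <<'E'
from h import *
s=env.state(); print(s["eef_pos"],s["ft_force"],s["moment"],np.degrees(s["tcp_rot"]),s["t"])
E
```

```text
[ 441.46792188 -193.48829506   94.18549873] [-1.54873494  0.73026379  7.21366061] [0.03931814 0.30291502 0.00167085] [-179.51214986    0.21626921   80.81526955] 23.9
```

```bash
cat > ov.py <<'E'
from h import *
import pickle,sys
def overlay(pk,name,org,w,sc,ds,m=None,off=(0,0)):
    p=pickle.load(open(pk,"rb")); im=p["image"][org[1]:org[1]+w,org[0]:org[0]+w]
    im=cv2.resize(im,None,fx=sc,fy=sc,interpolation=cv2.INTER_CUBIC)[:,:,::-1].copy()
    im=cv2.convertScaleAbs(im,alpha=2.0)
    a=np.linspace(0,2*np.pi,73)
    def circ(z,r,col):
        pts=np.array([(np.array(proj(p,[m[0]+r*np.cos(t),m[1]+r*np.sin(t),z]))+off-np.array(org)+.5)*sc for t in a]).round().astype(np.int32)
        cv2.polylines(im,[pts],True,col,1)
    circ(89,17.5,(255,255,0)); circ(89,12,(255,255,0))
    for d,col in ds:
        circ(89-d+50,12,col); circ(89-d+54,12,col)
    cv2.imwrite("pics/"+name,im)
if __name__=="__main__":
    C=[(30.5,(0,0,255)),(26,(0,255,0))]
    overlay("w17.pkl","o17.png",(235,160),90,8,C,(441.0,-193.2))
    overlay("w16.pkl","o16.png",(235,160),90,8,[(22.5,(0,0,255)),(18,(0,255,0))],(441.0,-193.2))
E
python3 ov.py
```

```text
(no output)
```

View pics/o17.png

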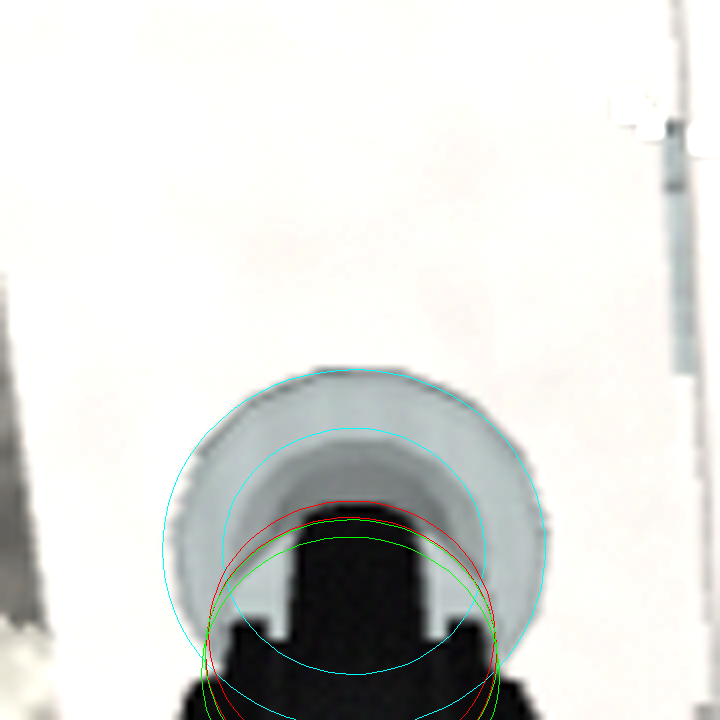

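View pics/o16.png

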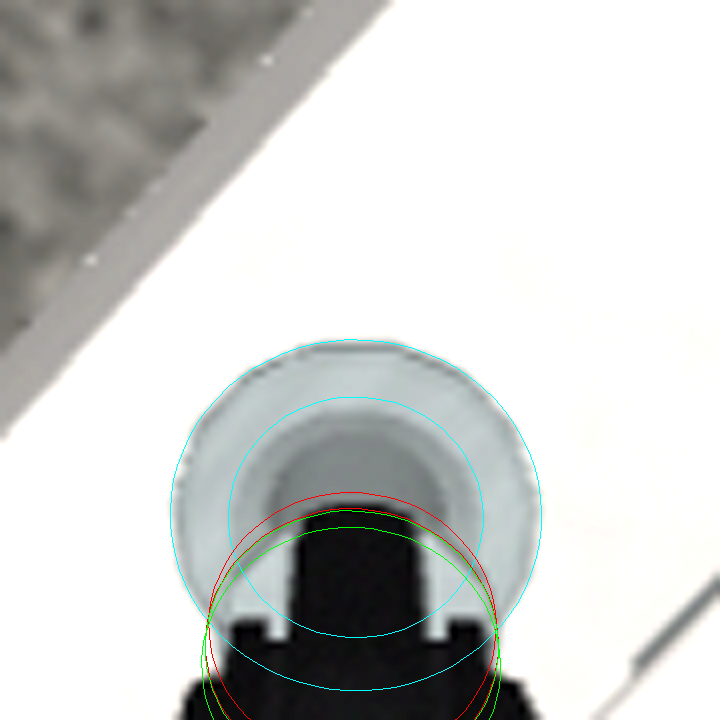

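Call:
send_rows:
  plan: "0 0 0.5 0 0"

```text
t: 24.0
eef_pos: [441.5, -193.5, 94.0]
tcp_rot: [-3.133, 0.004, 1.41]
ft_force: [-2.7, 0.0, 14.2]
opening: 0.105
```

Call:
send_rows:
  plan: "0 0 0 0 0"

```text
t: 24.1
eef_pos: [441.5, -193.5, 94.2]
tcp_rot: [-3.133, 0.004, 1.411]
ft_force: [-0.9, 0.5, 5.0]
opening: 0.103
```

Call:
send_rows:
  plan: "0 0 0.5 0 0"

```text
t: 24.2
eef_pos: [441.5, -193.5, 94.0]
tcp_rot: [-3.133, 0.004, 1.411]
ft_force: [-1.8, -0.5, 13.1]
opening: 0.102
```

Call:
send_rows:
  plan: "0 0 0.3 0.05 0; 0 0 0.3 0.05 0; 0 0 0.3 0 0"

```text
t: 24.5
eef_pos: [441.8, -193.6, 94.1]
tcp_rot: [-3.135, 0.005, 1.307]
ft_force: [-1.7, -0.2, 10.0]
opening: 0.106
```

```bash
python3 - <<'E'
from h import *
s=env.state(); print(s["eef_pos"],s["ft_force"],s["moment"],np.degrees(s["tcp_rot"]),s["t"],s["joints"])
E
```

```text
[ 441.78364617 -193.62820996   94.13347521] [-1.71918935 -0.19648345 10.02153249] [ 0.03009027  0.30198575 -0.02671741] [-179.61189369    0.29180236   74.87562571] 24.5 [-0.54574196  0.40930344  1.98971945 -0.00996484  0.74768512 -0.27443036]
```

Call:
send_rows:
  plan: "0 0 0.3 0.06 0; 0 0 0.3 0.06 0; 0 0 0.3 0.06 0"

```text
t: 24.8
eef_pos: [441.7, -193.6, 94.1]
tcp_rot: [-3.136, 0.006, 1.122]
ft_force: [-2.4, 0.2, 10.9]
opening: 0.1
```

```bash
python3 - <<'E'
from h import *
s=env.state(); print(s["eef_pos"],s["ft_force"],s["moment"],np.degrees(s["tcp_rot"]),s["t"])
E
```

```text
[ 441.69028474 -193.5915945    94.1140758 ] [-2.36391716  0.21302624 10.92444911] [0.07111144 0.42321847 0.01907211] [-179.67418496    0.3647325    64.26713258] 24.8
```

Call:
send_rows:
  plan: "0 0 0.3 0.06 0; 0 0 0.3 0.06 0; 0 0 0.3 0.06 0; 0 0 0.3 0.06 0"

```text
t: 25.2
eef_pos: [441.5, -193.5, 94.1]
tcp_rot: [-3.138, 0.008, 0.872]
ft_force: [-1.7, 0.4, 10.4]
opening: 0.103
```

```bash
python3 - <<'E'
from h import *
s=env.state(); print(s["eef_pos"],s["ft_force"],s["moment"],np.degrees(s["tcp_rot"]),s["t"])
E
```

```text
[ 441.52928319 -193.46950404   94.10961024] [-1.74213377  0.43262258 10.4447935 ] [ 0.1127001   0.39748843 -0.00298292] [-179.77621949    0.44194064   49.95351263] 25.2
```

Call:
send_rows:
  plan: "0 0 0.3 0.06 0; 0 0 0.3 0.06 0; 0 0 0.3 0.06 0; 0 0 0.3 0.05 0"

```text
t: 25.6
eef_pos: [441.3, -193.3, 94.1]
tcp_rot: [-3.14, 0.009, 0.633]
ft_force: [-1.7, -0.2, 10.7]
opening: 0.104
```

```bash
python3 - <<'E'
from h import *
s=env.state(); print(s["eef_pos"],s["ft_force"],s["moment"],np.degrees(s["tcp_rot"]),s["t"])
p=cam("wrist"); save(p,"w18.png",scale=1.4)
q=cam("scene"); save(q,"s18.png",(220,120,130,150),5)
E
```

```text
[ 441.33494541 -193.30039271   94.12584784] [-1.70286967 -0.18907436 10.68149356] [0.16033979 0.42032373 0.10769642] [-179.88966899    0.49155661   36.2429963 ] 25.6
```

View pics/w18.png

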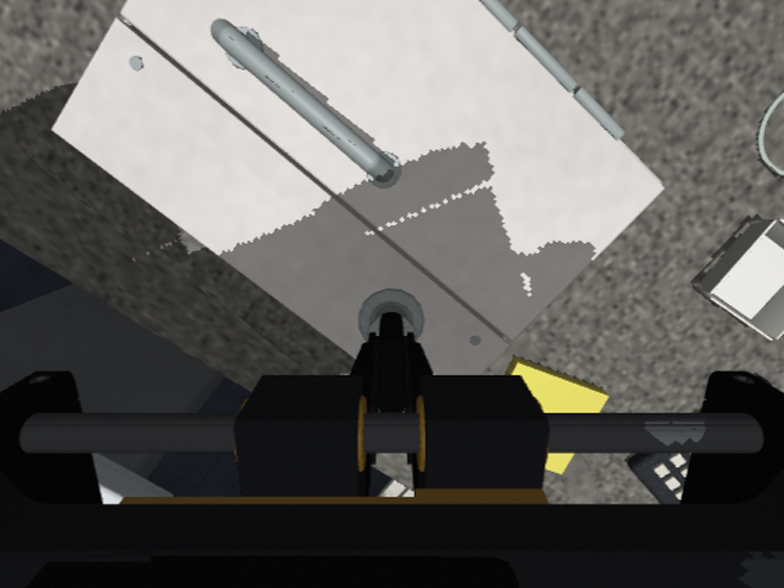

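View pics/s18.png

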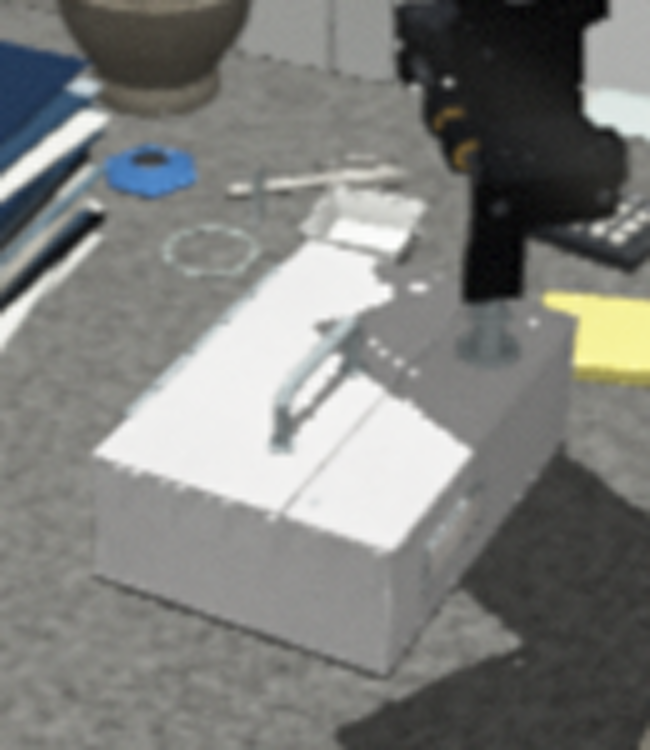

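Call:
send_rows:
  plan: "0 0 0.3 0.03 0; 0 0 0.3 0.03 0"

```text
t: 25.9
eef_pos: [441.4, -193.2, 94.1]
tcp_rot: [-3.14, 0.009, 0.572]
ft_force: [-1.8, 0.9, 10.5]
opening: 0.107
```

```bash
python3 - <<'E'
from h import *
s=env.state(); print(s["eef_pos"],s["ft_force"],s["moment"],np.degrees(s["tcp_rot"]),s["t"])
E
```

```text
[ 441.36636049 -193.24163744   94.13654733] [-1.76025249  0.91792406 10.50671592] [ 0.10003059  0.38626588 -0.01863557] [-179.93046365    0.49061386   32.76496814] 25.9
```

```bash
python3 - <<'E'
from h import *
q=cam("scene"); save(q,"s19.png",(220,120,130,150),5)
E
```

```text
(no output)
```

View pics/s19.png

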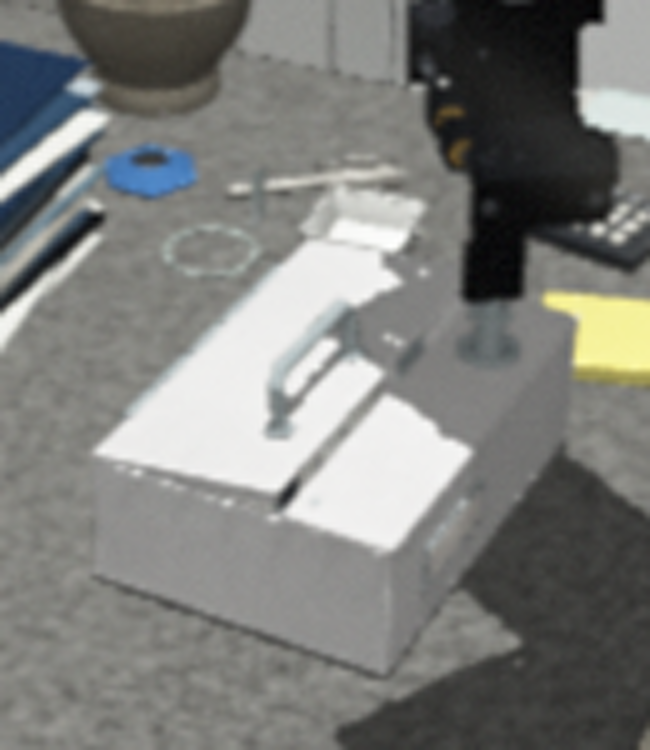

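The lid has sprung up: a dark gap shows at the deck edge in the crop. I let go of the key and rise.

Call:
send_rows:
  plan: "0 0 0 0 0; 0 0 0 0 30; 0 0 0 0 30; 0 0 0 0 30; 0 0 0 0 30; 0 0 -3 0 30; 0 0 -10 0 30; 0 0 -20 0 30"

```text
t: 26.75
eef_pos: [439.7, -191.8, 125.7]
tcp_rot: [-3.133, 0.012, 0.57]
ft_force: [0.3, -0.3, 0.5]
opening: 0.317
```

```bash
python3 plan.py 441 -193 170 86 30 4; python3 - <<'E'
from h import *
q=cam("scene"); save(q,"s20.png",(220,120,130,150),5)
E
```

```text
tcp [ 439.7 -191.8  125.7] rot [-179.51    0.68   32.65] j [-0.54  0.36  1.96 -0.01  0.84  0.46] F [ 0.3 -0.3  0.5] op 30.1 t 26.75
7
0.1 0.2 -6.3 -0.133 30; 0.0 0.2 -6.3 -0.133 30; -0.0 0.2 -6.3 -0.133 30; -0.0 0.2 -6.3 -0.133 30; -0.1 0.2 -6.3 -0.133 30; -0.1 0.2 -6.3 -0.133 30; -0.1 0.2 -6.3 -0.133 30
```

View pics/s20.png

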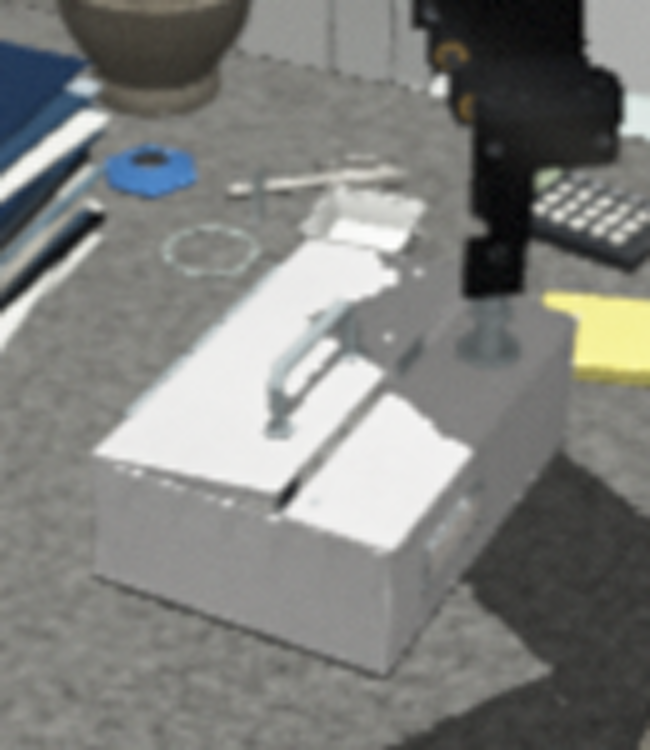

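Call:
send_rows:
  plan: "0 0 -20 0 30; 0 0 -25 0 30; 0 0 -10 0 40; 0 0 0 0 40"

```text
t: 27.2
eef_pos: [442.1, -192.6, 188.3]
tcp_rot: [-3.141, 0.008, 0.57]
ft_force: [-0.8, 0.3, 0.4]
opening: 0.401
```

```bash
python3 plan.py 509 -98 165 86 40 6; python3 - <<'E'
from h import *
q=cam("scene"); save(q,"s21.png",(220,90,130,120),6)
E
```

```text
tcp [ 442.1 -192.6  188.3] rot [-179.94    0.46   32.66] j [-0.54  0.28  1.88 -0.01  0.99  0.46] F [-0.8  0.3  0.4] op 38.2 t 27.2
7
15.3 -6.2 3.3 -0.133 40; 16.0 -4.1 3.3 -0.133 40; 16.4 -2.0 3.3 -0.133 40; 16.6 0.2 3.3 -0.133 40; 16.4 2.4 3.3 -0.133 40; 15.9 4.6 3.3 -0.133 40; 15.2 6.6 3.3 -0.133 40
```

View pics/s21.png

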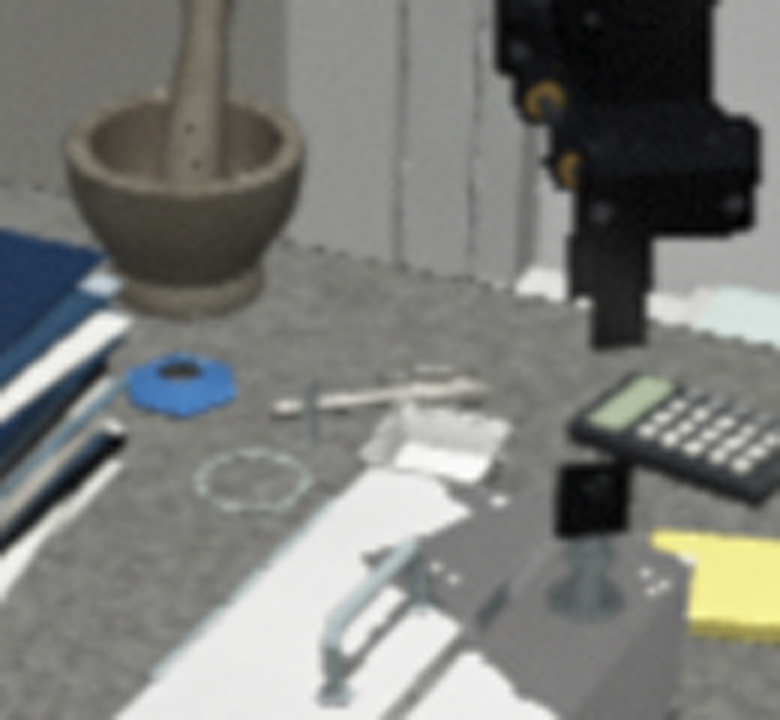

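The key stands upright in the lock with its flat head at (590,500) in the crop, and the fingers are clear above it. Next is the handle.

Call:
send_rows:
  plan: "15 -6 3 -0.133 40; 16 -4 3 -0.133 40; 16 -2 3 -0.133 40; 17 0 3 -0.133 40; 16 2 3 -0.133 40; 16 5 3 -0.133 40; 15 7 3 -0.133 40; 0 0 0 0 40"

```text
t: 28.05
eef_pos: [505.9, -93.5, 155.6]
tcp_rot: [-3.122, -0.001, 1.536]
ft_force: [-0.8, -0.5, 0.2]
opening: 0.422
```

```bash
python3 plan.py 509 -98 165 86 40 1; python3 - <<'E'
from h import *
p=cam("wrist"); save(p,"w22.png",scale=1.4)
import pickle; pickle.dump(p,open("w22.pkl","wb"))
print(proj(p,[508.9,-97.9,126.6]), env.state()["eef_pos"])
E
```

```text
tcp [505.9 -93.5 155.6] rot [-1.7887e+02 -4.0000e-02  8.8010e+01] j [-0.31  0.37  1.84 -0.01  0.95 -0.27] F [-0.8 -0.5  0.2] op 40.2 t 28.05
1
-4.3 3.3 -9.4 0.035 40
(np.float64(283.8620790260992), np.float64(223.58912183182173)) [505.38170733 -94.1282515  155.71383353]
```

View pics/w22.png

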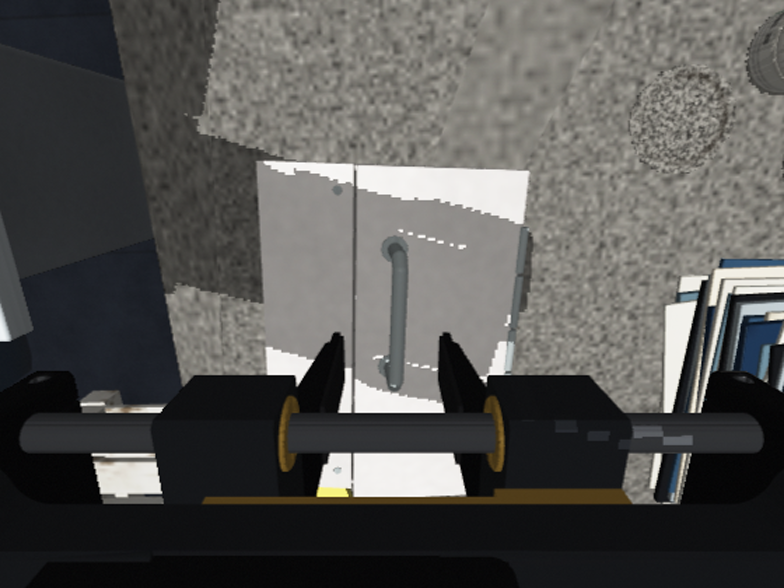

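Call:
send_rows:
  plan: "-4 3.5 0 0.035 40; 0 0 15 0 40; 0 0 15 0 40; 0 0 10 0 40; 0 0 0 0 40"

```text
t: 28.6
eef_pos: [505.4, -100.8, 112.6]
tcp_rot: [-3.119, 0.001, 1.476]
ft_force: [0.4, -0.2, 0.6]
opening: 0.421
```

```bash
python3 plan.py 509 -98 81 86 40 1; python3 - <<'E'
from h import *
p=cam("wrist"); save(p,"w23.png",(180,140,220,160),3.5)
q=cam("scene"); save(q,"s23.png",(220,110,130,120),6)
E
```

```text
tcp [ 505.4 -100.8  112.6] rot [-1.7869e+02  3.0000e-02  8.4590e+01] j [-0.32  0.43  1.88 -0.01  0.85 -0.22] F [ 0.4 -0.2  0.6] op 40.0 t 28.6
1
3.1 3.3 31.6 -0.025 40
```

View pics/w23.png

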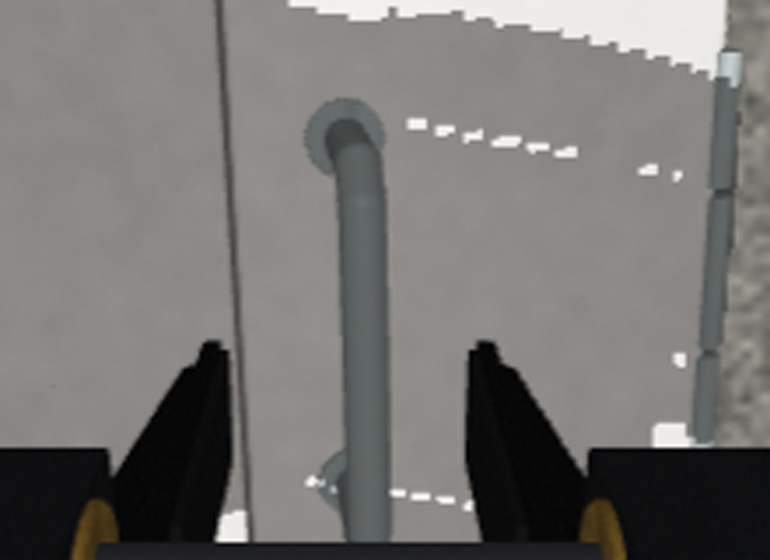

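View pics/s23.png

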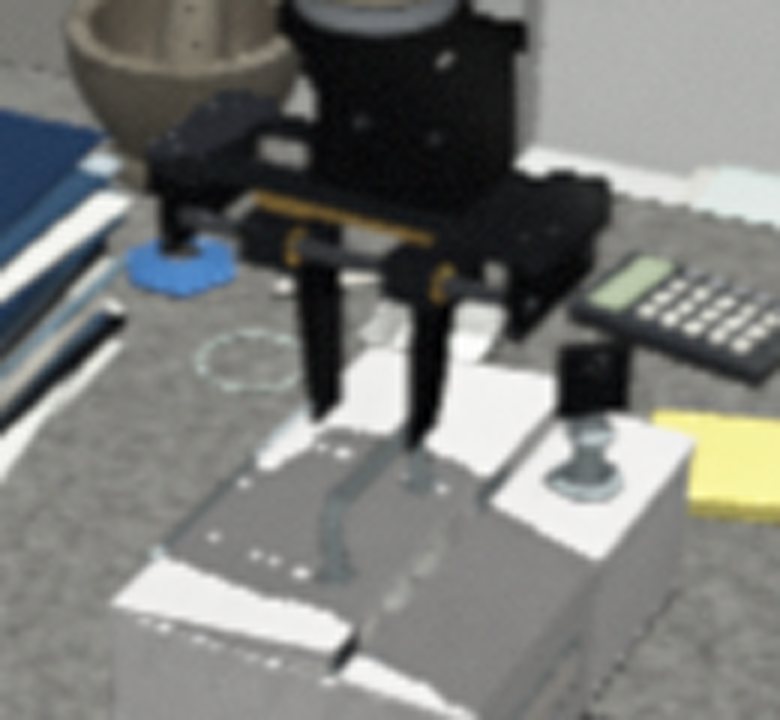

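Call:
send_rows:
  plan: "3 3 0 -0.02 40; 0 0 10 0 40; 0 0 10 0 40; 0 0 6 0 40; 0 0 4 0 40; 0 0 0 0 40"

```text
t: 29.3
eef_pos: [509.7, -98.0, 82.3]
tcp_rot: [-3.123, 0.001, 1.498]
ft_force: [-0.7, 0.3, 0.4]
opening: 0.418
```

```bash
python3 plan.py 509 -98 81 86 40 1; python3 - <<'E'
from h import *
p=cam("wrist"); save(p,"w24.png",(180,140,220,160),3.5)
q=cam("scene"); save(q,"s24.png",(220,110,130,120),6)
E
```

```text
tcp [509.7 -98.   82.3] rot [-1.7892e+02  6.0000e-02  8.5840e+01] j [-0.31  0.47  1.91 -0.01  0.78 -0.24] F [-0.7  0.3  0.4] op 39.7 t 29.3
1
0.0 -0.7 1.3 -0.003 40
```

View pics/w24.png

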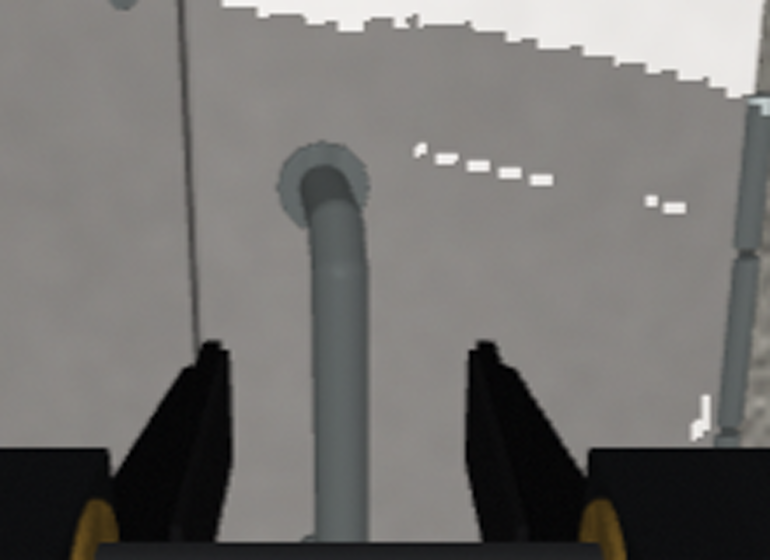

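View pics/s24.png

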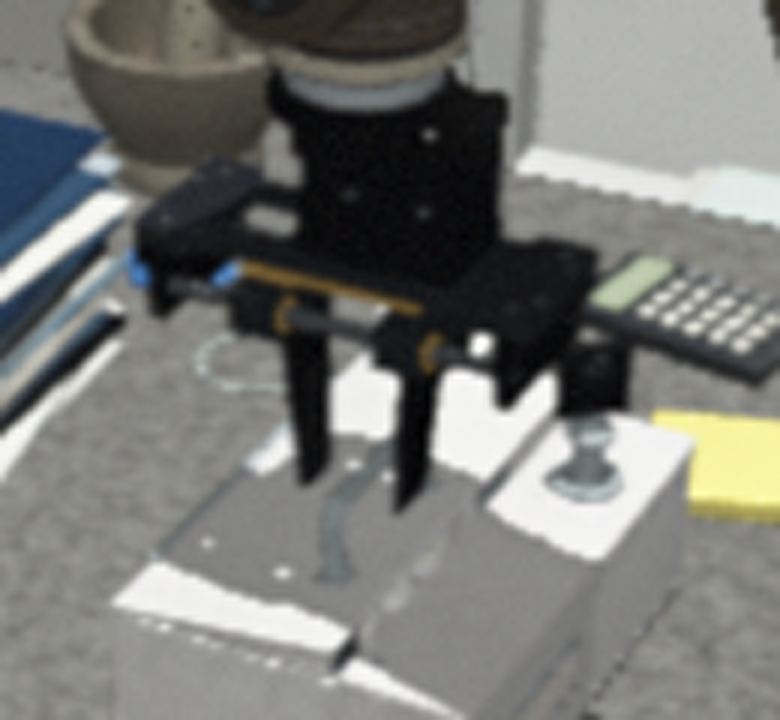

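Call:
send_rows:
  plan: "0 -1 3 0 40; 0 0 3 0 40; 0 0 1 0 25; 0 0 0 0 0; 0 0 0 0 0; 0 0 0 0 0; 0 0 0 0 0; 0 0 0 0 0"

```text
t: 30.2
eef_pos: [508.2, -98.2, 76.1]
tcp_rot: [-3.123, 0.002, 1.498]
ft_force: [0.9, 0.1, -1.9]
opening: 0.084
```

Call:
send_rows:
  plan: "0 0 0 0 0; 0 0 0 0 0"

```text
t: 30.4
eef_pos: [508.3, -98.1, 76.1]
tcp_rot: [-3.123, 0.002, 1.498]
ft_force: [-1.7, -0.6, 0.1]
opening: 0.082
```

```bash
python3 plan.py 509 -98 81 86 40 1; python3 - <<'E'
from h import *
p=cam("wrist"); save(p,"w25.png",(180,140,220,160),3.5)
q=cam("scene"); save(q,"s25.png",(220,110,130,120),6)
E
```

```text
tcp [508.3 -98.1  76.1] rot [-1.7895e+02  9.0000e-02  8.5850e+01] j [-0.31  0.48  1.91 -0.01  0.76 -0.24] F [-1.7 -0.6  0.1] op 7.8 t 30.4
1
0.2 0.7 -4.9 -0.003 40
```

View pics/s25.png

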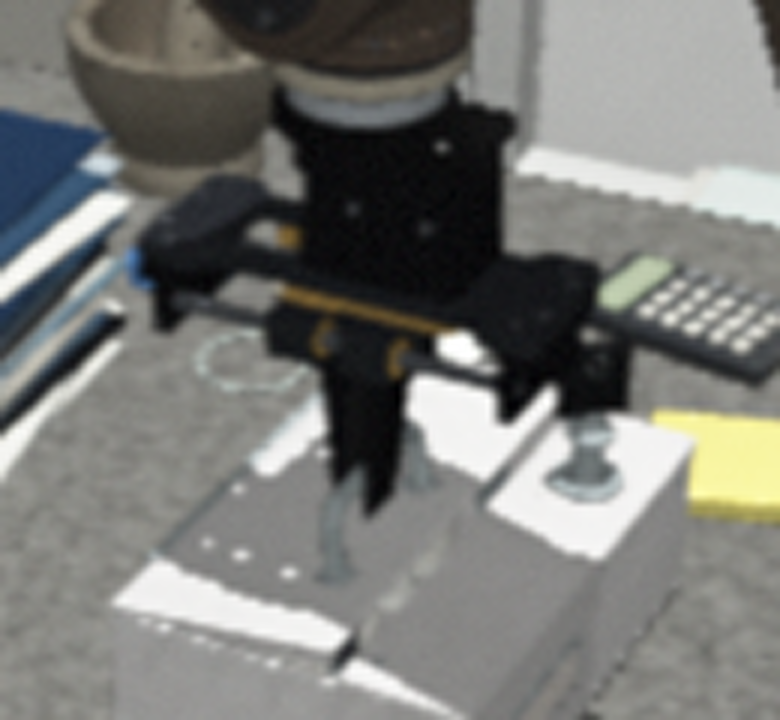

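Call:
send_rows:
  plan: "0 2.5 -4 0 0; 0 2.7 -4 0 0; 0 0 0 0 0"

```text
t: 30.8
eef_pos: [513.0, -98.5, 83.8]
tcp_rot: [-3.12, 0.001, 1.499]
ft_force: [-1.8, 0.3, 1.2]
opening: 0.085
```

```bash
python3 plan.py 509 -98 81 86 40 1; python3 - <<'E'
from h import *
p=cam("wrist"); save(p,"w26.png",(180,140,220,160),3.5)
q=cam("scene"); save(q,"s26.png",(220,110,130,120),6)
E
```

```text
tcp [513.  -98.5  83.8] rot [-1.7877e+02  7.0000e-02  8.5860e+01] j [-0.31  0.48  1.89 -0.01  0.79 -0.23] F [-1.8  0.3  1.2] op 8.0 t 30.8
1
0.2 -4.0 2.8 -0.002 40
```

View pics/s26.png

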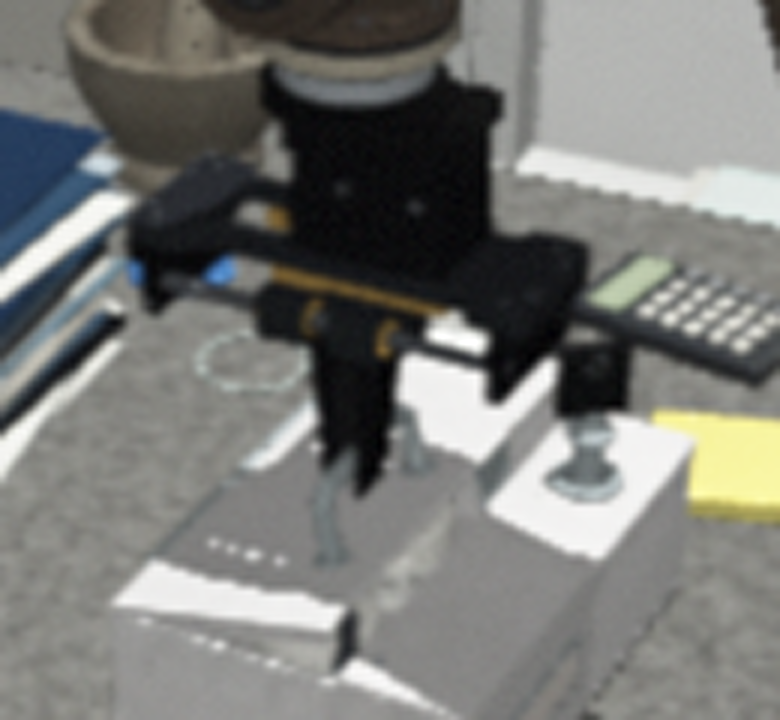

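The lid follows the handle, and the gap at its front edge has grown. I carry on along the arc.

Call:
send_rows:
  plan: "0 3 -3.6 0 0; 0 3 -3.6 0 0; 0 3.3 -3.3 0 0; 0 3.4 -3.3 0 0; 0 3.6 -2.9 0 0; 0 3.7 -2.9 0 0; 0 0 0 0 0"

```text
t: 31.6
eef_pos: [530.9, -99.7, 103.5]
tcp_rot: [-3.111, 0.0, 1.499]
ft_force: [-0.1, -0.8, -1.2]
opening: 0.087
```

```bash
python3 - <<'E'
from h import *
s=env.state(); c=s["eef_pos"]; print(c,s["ft_force"],s["opening"],s["t"],np.degrees(s["tcp_rot"]))
# bar offset: at phi0=30.6 tcp=(508.3,76.1) -> bar z 126.6 ; u=-77.1
du=((c-np.array([508.3,-98.1,76.1]))@np.array([.9977,-.068,0])); dz=c[2]-76.1
x=-77.1+du; z=45.6+dz; print("r",np.hypot(x,z),"phi",np.degrees(np.arctan2(z,-x)))
E
```

```text
[530.89640771 -99.65869093 103.5301547 ] [-0.14228352 -0.77904423 -1.15111951] 0.08684727450989228 31.6 [-1.78242525e+02  2.79072424e-02  8.58869496e+01]
r 91.09423417463461 phi 53.29265072646638
```

Call:
send_rows:
  plan: "0 4 -2.4 0 0; 0 4 -2.4 0 0; 0 4.2 -2 0 0; 0 4.2 -2 0 0; 0 4.4 -1.6 0 0; 0 4.4 -1.6 0 0; 0 4.5 -1.2 0 0; 0 0 0 0 0"

```text
t: 32.4
eef_pos: [556.2, -101.4, 118.4]
tcp_rot: [-3.098, 0.0, 1.5]
ft_force: [0.2, -0.5, -6.0]
opening: 0.086
```

```bash
cat > arc.py <<'E'
from h import *
s=env.state(); c=s["eef_pos"]; print(c,s["ft_force"],s["opening"],s["t"],np.degrees(s["tcp_rot"]))
du=((c-np.array([508.3,-98.1,76.1]))@np.array([.9977,-.068,0])); dz=c[2]-76.1
x=-77.1+du; z=45.6+dz; print("r",np.hypot(x,z),"phi",np.degrees(np.arctan2(z,-x)))
q=cam("scene"); import sys; save(q,sys.argv[1],(220,90,130,140),5)
E
python3 arc.py s27.png
```

```text
[ 556.23094518 -101.38159981  118.44844817] [ 0.18008287 -0.46225044 -6.00680965] 0.08594657482909472 32.4 [-1.77520418e+02  2.02237753e-02  8.59447174e+01]
r 92.62391282261524 phi 71.71763141101358
```

View pics/s27.png

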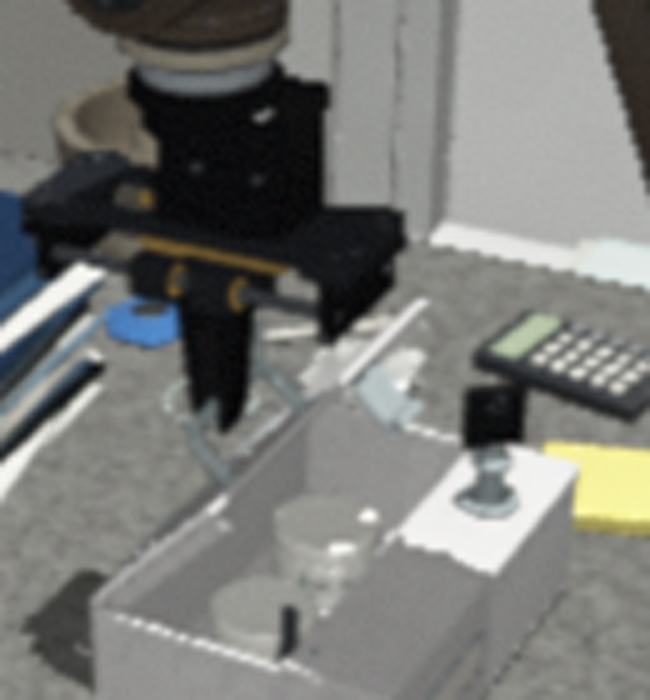

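```bash
python3 - <<'E'
from h import *
import pickle
q=pickle.load(open("s16.pkl","rb")); t=cam("top")
print(tri([(q,335/1.4,186/1.4),(t,553/1.4,185/1.4)]))
print(tri([(q,295/1.4,150/1.4),(t,550/1.4,132/1.4)]))
for z in (60,100): print(atz(t,440/1.4,190/1.4,z),atz(t,553/1.4,185/1.4,z),atz(t,553/1.4,205/1.4,20))
E
```

```text
[ 746.29939995 -324.34532659  128.20049495]
[ 826.16822227 -302.20624611  204.95213537]
[765.57285539 -95.01604822  60.        ] [ 776.92921058 -343.05673654   60.        ] [ 745.57791297 -351.89793584   20.        ]
[749.49539334 -92.1421722  100.        ] [ 760.46463654 -331.72772476  100.        ] [ 745.57791297 -351.89793584   20.        ]
```

Call:
send_rows:
  plan: "0 4.5 -0.2 0 0; 0 4.5 -0.4 0 0; 0 4.5 -0.4 0 0; 0 4.5 -0.2 0 0; 0 0 0 0 0"

```text
t: 33.0
eef_pos: [572.7, -102.7, 121.9]
tcp_rot: [-3.096, 0.001, 1.5]
ft_force: [1.2, -1.4, -3.8]
opening: 0.087
```

```bash
python3 arc.py s28.png
```

```text
[ 572.71276384 -102.70352744  121.89493209] [ 1.18960316 -1.35732293 -3.83231734] 0.08691279587686196 33.0 [-1.77378716e+02  5.99216210e-02  8.59661871e+01]
r 92.24880895279962 phi 82.1982786890402
```

View pics/s28.png

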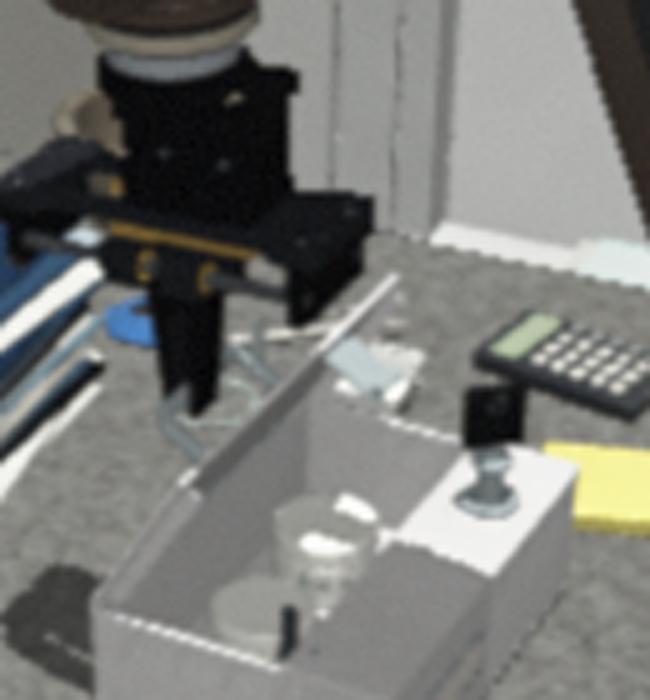

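Call:
send_rows:
  plan: "0 4.5 -0.1 0 0; 0 4.5 0 0 0; 0 4.5 0 0 0; 0 4.5 0.2 0 0; 0 4 0.3 0 0; 0 0 0 0 0"

```text
t: 33.65
eef_pos: [593.6, -104.2, 122.3]
tcp_rot: [-3.093, 0.001, 1.501]
ft_force: [-0.4, -0.8, -1.7]
opening: 0.09
```

```bash
python3 arc.py s29.png; python3 - <<'E'
from h import *
p=cam("wrist"); save(p,"w29.png",scale=1.4)
E
```

```text
[ 593.64357075 -104.21507457  122.27670707] [-0.37130009 -0.81097979 -1.74687242] 0.0895493910509976 33.65 [-1.77230500e+02  7.34992403e-02  8.59731360e+01]
r 92.1660898428616 phi 95.26857825688435
```

View pics/s29.png

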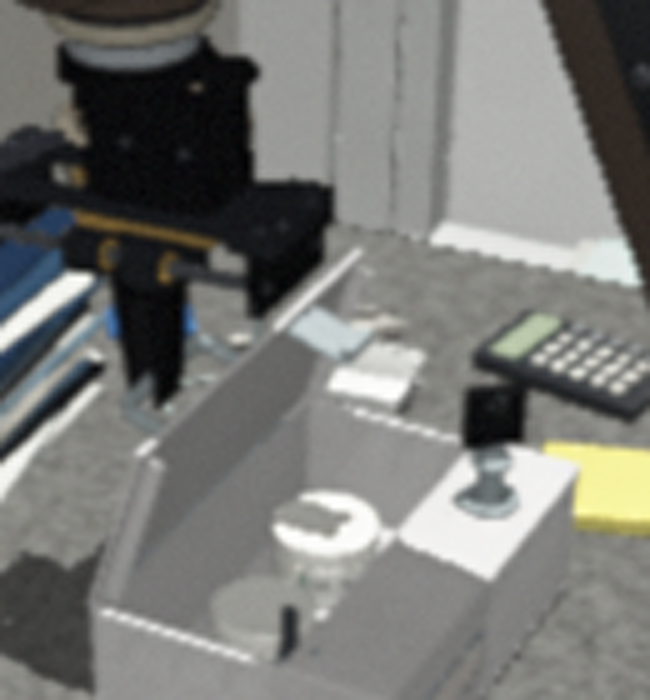

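View pics/w29.png

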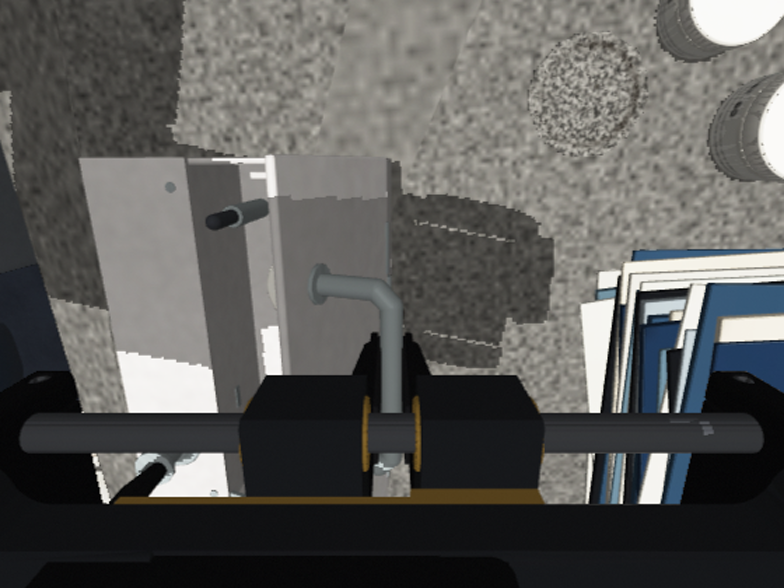

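Call:
send_rows:
  plan: "0 0 0 0 20; 0 0 0 0 20; 0 0 0 0 20; 0 0 -3 0 20; 0 0 -8 0 20; 0 0 -12 0 20; 0 0 -20 0 20; 0 0 -30 0 20"

```text
t: 34.55
eef_pos: [596.4, -103.6, 196.6]
tcp_rot: [-3.09, -0.0, 1.5]
ft_force: [0.0, 0.1, -1.2]
opening: 0.211
```

Call:
send_rows:
  plan: "0 0 -20 0 20; 0 0 0 0 20"

```text
t: 34.75
eef_pos: [599.0, -104.0, 223.2]
tcp_rot: [-3.098, 0.001, 1.5]
ft_force: [-0.1, -0.7, -0.1]
opening: 0.208
```

```bash
python3 arc.py s30.png; python3 - <<'E'
from h import *
p=cam("wrist"); save(p,"w30.png",scale=1.4)
q=cam("scene"); save(q,"s30f.png",scale=1.4)
E
```

```text
[ 599.02280057 -104.02499186  223.19747897] [-0.09915515 -0.6650867  -0.07641357] 0.2081624778448605 34.75 [-1.77497639e+02  5.97610265e-02  8.59637570e+01]
r 193.1922072189362 phi 94.10127512096513
```

View pics/s30f.png

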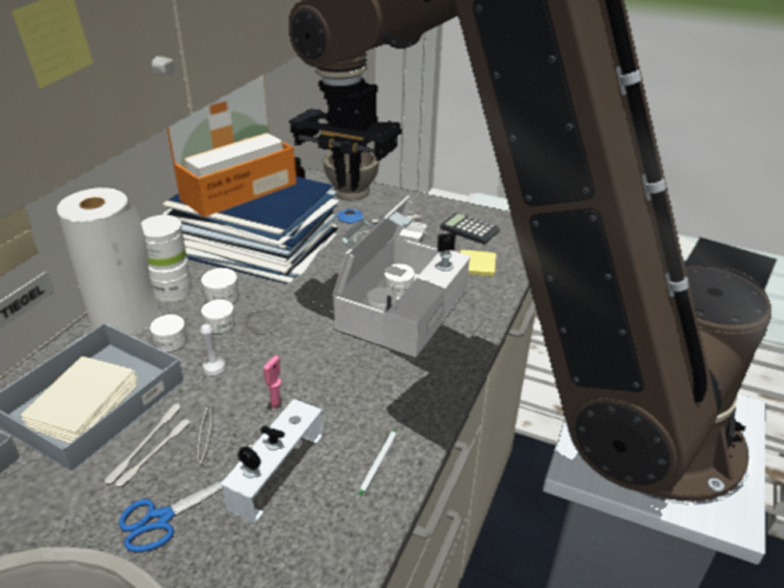

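View pics/w30.png

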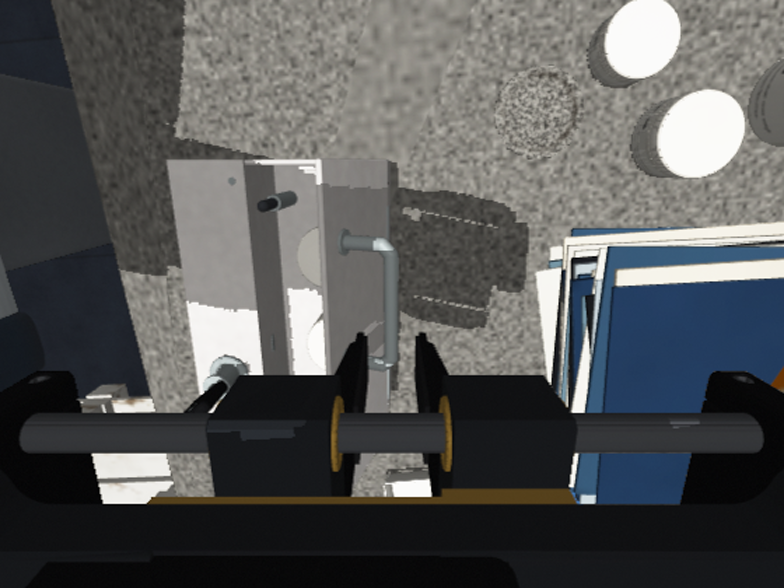

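```bash
python3 - <<'E'
from h import *
p=cam("wrist"); q=cam("scene")
for z in (165,170): 
    b=atz(p,390/1.4,300/1.4,z); du=(b-np.array([585.8,-103,0]))@np.array([.9977,-.068,0]); print(z,b.round(1),"u from hinge",du.round(1),"lid deg",np.degrees(np.arctan2(z-81,-du))-23.7)
save(q,"s31.png",(300,150,50,60),12)
for d in (30.5,26,20):
    print(d,[((np.array(proj(q,[441.3,-193,89-d+k]))-[300,150]+.5)*12).round() for k in (50,61,97)])
print(((np.array(proj(q,[441.3,-193,89]))-[300,150]+.5)*12).round())
E
```

```text
165 [ 594.1 -108.1  165. ] u from hinge 8.6 lid deg 72.13720462215936
170 [ 594.4 -106.5  170. ] u from hinge 8.8 lid deg 71.97575142919722
30.5 [array([222., 392.]), array([226., 350.]), array([236., 209.])]
26 [array([224., 375.]), array([227., 333.]), array([238., 191.])]
20 [array([225., 352.]), array([229., 309.]), array([240., 167.])]
[217. 466.]
```

View pics/s31.png

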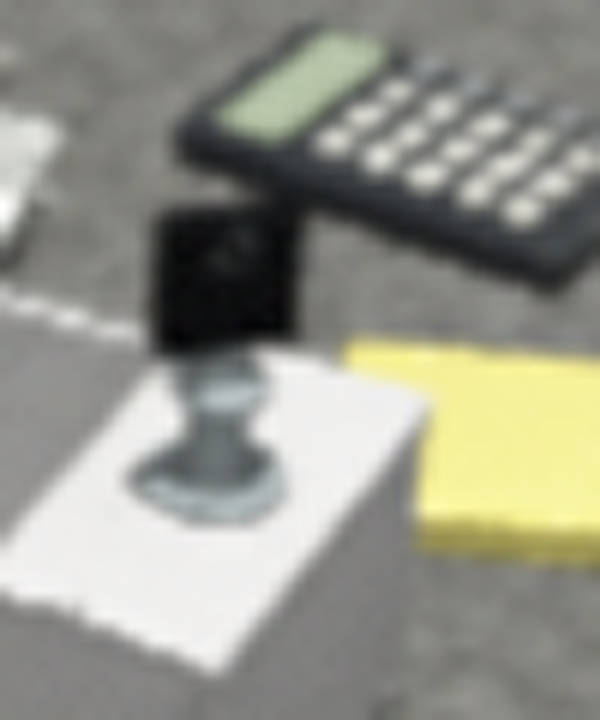

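```bash
python3 - <<'E'
from cell import env,job_done
s=env.state(); print(s["t"],s["ft_force"],s["qvel"].round(3)); print(job_done())
E
```

```text
35.0 [-0.82514806 -0.55065875 -0.47804912] [-0.001  0.006 -0.004 -0.002  0.005 -0.001]
the job is handed in; nothing more can be done
None
```

The job is done and handed in at t = 35 s. The flat-headed key is turned and standing in the lock, and the lid stands open at about 72°. `job_done()` gave no verdict.

**What I did:**
- I took the flat-headed key from the end hole of the stand. I felt for the groove in 8° steps, and it dropped in at the seventh position. I then pushed it home against its spring.
- I turned it to about 53° clockwise of the box's y and the lid sprang up. I let go of the key and lifted the lid by its handle along its arc.

**Last checks:**
- **Lid:** about 72° by the wrist camera and 71–72° from the arm's path. It stayed there after release.
- **Key:** upright, and its head lines up with the fully home depth of 30.5 mm in the scene picture.
- **Robot:** clear of everything, with only noise on the force reading.
- **Bystanders:** the other two keys, the pen, the tweezers, the weighing boat and the pink look-alike looked undisturbed.

**What disagreed or went wrong:**
- **Head direction:** the heads stood across the row of holes, not along it as described, so I followed the pictures.
- **Finger height:** the real finger tips sit about 33 mm behind the reported TCP. The first closing therefore shut just above the key's head; nothing moved, and I repeated it lower.
- **Depth reading:** during insertion one camera estimate put the key at 26 mm while the hard stop suggested fully home. The free turn, the lid springing up and the final picture all agree with fully home.
- **Force peak:** one push read 20 N at the wrist, about 21 N on the key allowing for its weight. That is under the 25 N limit but harder than intended, and I backed off at once.

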